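# Tip a sealed parcel case onto the tag reader

### The job

The sealed white-lidded parcel case, too wide to grip, has to lie on its back on the low tag reader with its lid up. Keeping it upright, slide it across the bench until its foot butts squarely against the reader's open front edge and stands there, then tip it over that edge onto the blue pad. Finally push it gently along the pad, straight and central, until its end is flush against the metal back stop; leave it there and leave everything else on the bench where it is.

Things in the scene. Friction and masses are not known exactly. Their poses are not given: they have to be found in the camera images.
- case: Parcel case, a closed flat-faced box: dark grey shell, white lid with label and maroon tape, tag disc on its back. Starts standing on its end. Origin: centre of that end. z runs along its length (190 mm), up while it stands; x (depth 94 mm) points from the lid (x = -47 mm) to the back (x = +47 mm); y is its width (130 mm). 0.5 to 1 kg, evenly filled. Lid up means x points straight down.
- case_foot (a point): The back lower edge of the standing case (x = +47 mm, z = 0), which is to butt against the reader. Friction on bench and reader 0.6, 20 % more or less: standing free, the case slides if pushed lower than 60 mm above the bench and tips on the spot if pushed higher than 100 mm. At the start its back faces the reader within 0.3 rad, 35 mm off the reader's centre line at most, about 30 to 110 mm away.
- case_top (a point): Centre of the case's other end (190 mm along its z axis), which comes to rest flush against the back stop. Tipped over the reader's edge, the case can stop halfway, leaning on that edge at about 40 degrees with its foot on the bench; it falls by itself only when its top has been followed past 45 degrees, a push of some 80 to 100 mm near the top. Its top edge rises 30 mm on the way.
- case_lid (a point): Centre of the case's white lid face (x = -47 mm, 95 mm along z). Pushing high on this face tips the case onto its back.
- reader: Tag reader: a low white housing fixed to the bench, 250 mm long (x), 200 mm wide (y), flat top 30 mm above the bench with a blue ring-marked pad. Origin: centre of its underside, z up; x points from the open front edge (x = -125 mm) to the back stop. Screwed-down flanges 4 mm high, 30 mm wide run along its long sides.
- reader_front (a point): Middle of the top of the reader's front edge (x = -125 mm, 30 mm above the bench), a plain vertical face down to the bench. A case butted square stands with its origin 47 mm in front of it; tipped over the edge it lies with about 30 mm hanging over the front; pushed home it lies with its origin 20 mm behind this edge and 77 mm above the bench.
- back_stop: Aluminium bar across the reader's pad, 190 mm wide, 12 mm thick, 26 mm high above the pad, rigid. Origin: centre of the lower edge of its working face (on the pad, 85 mm behind the reader's centre); axes as the reader's, the face looks to -x. Press the case on it with no more than a light hand force.
- blue_case: Smaller closed case, navy with blue lid, 110 x 170 x 74 mm, lying on the bench behind the reader's stop end; already read, to be left alone. Origin: centre of its underside.
- stone0: Clear rough stone, 20 mm across, on the folded white paper (110 x 200 mm, 4 mm thick); leave alone. Origin: centre of its underside.
- stone1: Large clear rough stone, 28 mm across, in the middle of the white paper; leave alone. Origin: centre of its underside.
- stone2: Yellow rough stone, 19 mm across, on the white paper; leave alone. Origin: centre of its underside.
- sieve: Round brass sieve, 95 mm across, 34 mm high, on the bench; leave alone. Origin: centre of its underside.
- weights: Dark wooden block 70 x 140 x 30 mm with brass check weights up to 65 mm high; leave alone. Origin: centre of its underside.
- pan: Small steel weighing bowl, 84 mm across, 18 mm high, near the balance; leave alone. Origin: centre of its underside.
- tweezers: Steel tweezers, 130 mm long, 7 mm high, lying on the bench right of the robot; leave alone. Origin: centre of their underside.
There are look-alikes about, which are no part of the job. What is shaped like the case but green, orange or yellow is not meant.

How it is judged:
On the way, in this order (a step that is already met when the one before it is completed fails the run):
1. the case, still upright, stands butted squarely against the reader's front edge (gap under 5 mm, within 0.08 rad) (angle between case's own z axis and vertical below 0.06 rad and x of case in the frame of reader between -0.177 and -0.165 m and angle between the x axis of case and the x axis of reader, either way round below 0.08 rad and y of case in the frame of reader between -0.05 and 0.05 m), for 0.2 s.
2. the case lies flat on the reader, lid up (angle between case's own x axis and vertical above 3.06 rad and height (world z) of case between 0.07 and 0.084 m), for 0.2 s.
At the end, for the whole second after the job is handed in: The case lies at rest flat on the reader's pad (within 0.06 rad), lid up, its end within 4 mm of the back stop's face, its long axis within 0.05 rad of the reader's and both ends within 25 mm of the reader's centre line (angle between case's own x axis and vertical above 3.08 rad and height (world z) of case between 0.072 and 0.082 m and x of case_top in the frame of back_stop between -0.004 and 0.003 m and y of case_top in the frame of reader between -0.025 and 0.025 m and y of case in the frame of reader between -0.025 and 0.025 m and angle between the z axis of case and the x axis of reader, either way round below 0.05 rad and linear speed of case below 0.01 m/s); the robot touches nothing.
It fails at once if the case is pressed or rammed against the back stop with more than 25 N (contact force between case and back_stop above 25 N).
It fails at once if another thing on the bench is moved more than 15 mm (distance of any of blue_case, stone0, stone1, stone2, sieve, weights, pan, tweezers from where it was at the start of the episode above 0.015 m).
It also fails if it takes over 61 s, if anything falls off the work surface, if the arm or the gripper's body presses on something with over 40 N, if the wrist force passes 120 N, or if a joint passes its speed limit or range.

### The arm

A 7-joint arm with a two-finger parallel gripper is mounted at the origin on the work surface. World frame = base frame: x ahead of the robot, y to its left, z up, the work surface at z = 0. Lengths are in m, angles in rad, forces in N, time in s.
With the tool pointing down it reaches from about 0.4 to 0.9 m from the base axis. Payload 5.6 kg.
Tool frame: the origin (TCP) lies midway between the tips of the shut fingers; the grasp point (between the pads) lies 19 mm behind it; y points along the fingers, z is the direction in which the jaws open and shut, and the axes are right-handed (so a half turn about y gives the same grasp; the last joint's range is limited). The gripper opens to 92 mm and grips with 3 to 60 N. Pads are 20 mm wide; open, the fingers measure 128 mm over their backs; the gripper's body (75 mm by 189 mm) begins 69 mm behind the grasp point.
Start: joints at [1.083, 0.468, -0.012, 1.603, 0.006, 1.071, -0.056], TCP at [0.28, -0.587, 0.215] pointing down, gripper open.
Joint ranges: [-2.53, 2.53], [-0.31, 2.02], [-1.57, 1.55], [0.28, 2.44], [-1.29, 4.43], [0.15, 1.84], [-2.92, 2.92]. Speed limits (rad/s): [2.57, 2.57, 3.14, 3.14, 3.14, 3.14, 3.14].

### API

Orientations are given as a rotation vector (axis times angle).
In Python, from rig import bot, imaging, nets gives the robot as it stands.
- The arm moves only by the shell command python3 -m handwheel 'ROWS' [FORCE]. ROWS is text: rows parted by semicolons, each of 5 numbers parted by spaces: the shift along the tool's x, y, z in cm, then the turn about the tool's y in rad, then the finger opening in cm, from 0 to 9.19. In form: x y z turn claw; .... A call has 1 to 12 rows; each row is the pose to reach, as a shift and turn from the pose commanded when the call began, along the tool's axes at that moment; what a row does not reach only later rows make up. A row lasts 1/8 s, in which the tool goes at most 62.5 mm and 10.7 degrees, less where a joint would pass 70% of its speed; a pose out of reach is approached as far as the arm can. A call with a gripper value outside its range is refused whole. The fingers move at their own pace and stop on an object; FORCE is the grip in N (left out, the last holds). Time passes only in rows, so rows that repeat a pose let the fingers close. It gives the time, the measured TCP pose, the force and the opening at its end, in the units of the state.
- bot.get_obs(): the state, without advancing time (a new reading comes with each control period).
- imaging.grab_frame(name): name is "scene" or "top" or "wrist"; returns the picture (480x640x3 uint8, red, green, blue); there is no depth.
- imaging.camera_params(name): a dict with "fx", "fy", "cx", "cy" (pixels), "T" (4x4, takes a point from camera to world coordinates); the wrist camera has in their place "T_tool_cam" (4x4, takes a point from camera to tool coordinates, whose origin is the TCP and whose axes are the tool frame's). Camera axes: x right, y up, looking along -z (the intrinsics and any distortion apply to the point x, -y, -z); pixel columns grow to the right and rows downward; lengths in m; the calibration is good to about 2 mm. A picture is of the moment at which its call begins: read the wrist's pose just before it. camera_params takes no time and is no camera call.
- bot.close_job(): hands the job in, once; it reports no verdict.
Trained networks look in the newest picture that a camera, given by its name, has taken for a name from the list of things; names that differ only in an ending like _2 or _b are one class to them, and where a whole thing is asked for, a point or a joint stands for the part that bears it (a point fixed in the world has none). Each returns a list of dicts, best first, with "conf" (0 to 1); they miss things now and then, are a little off and sometimes report something else, mostly with a low value. They report only what shows in the picture. A call takes as long as a camera call. They do not tell look-alikes from the thing itself.
- nets.recognise(thing, camera): "xy" ([column, row] in pixels, amid what is visible of it).
- nets.masks_of(thing, camera): "mask" (480x640 bool, what is visible of it) and "xy" ([column, row] in pixels, amid what is visible of it).
- nets.spot_point(thing, camera): "xy" ([column, row] in pixels: a listed point, or the origin of a listed thing).
The state is a dict: "time": time; "joint_pos": joint angles; "joint_vel": joint speeds; "joint_torque": joint torques, N m; "position": TCP position; "orientation": TCP orientation; "force": force on the tool from outside, world axes, zero at the start; "ft_torque": the same for the moment, N m; "gripper_width": finger opening in m.
Only numpy, scipy, OpenCV 4.12 (cv2) and the standard library are available. Lean on these libraries where they do the work, as an engineer would, in place of code of your own. Each camera call takes 0.05 s, during which the arm holds its last target.

## Working session

There is one attempt and no reset: what is moved stays moved. The work goes in short steps, Python scripts to look and compute and a shell command to move; the robot and the scene stay as the last step left them, time stands still between calls to the robot, and variables do not carry over. Pictures are saved under pics/ and viewed, and the job is handed in when it is done.

```bash
ls; mkdir -p pics
python3 - <<'E'
from rig import bot, imaging, nets
import cv2
o=bot.get_obs()
for k,v in o.items(): print(k,v)
for c in ("scene","top","wrist"):
    im=imaging.grab_frame(c); cv2.imwrite(f"pics/a_{c}.png",im[:,:,::-1]); print(c,imaging.camera_params(c))
E
```

```text
pics
time 0.0
joint_pos [ 1.0829953   0.46837397 -0.01160004  1.60359071  0.00599991  1.07139403
 -0.0563229 ]
joint_vel [-0.00065202 -0.00058673  0.00094747  0.00076993  0.00205128  0.00010661
 -0.00187862]
joint_torque [-5.75609411e-04 -5.20559084e+01 -1.22580130e-02 -2.43742257e+01
 -5.65494876e-02  1.72806083e-02  1.76106787e-04]
position [ 0.27937279 -0.58627198  0.21365605]
orientation [-0.44707131  1.97680229 -1.97344566]
force [ 0.07436585 -0.2082993   0.22294604]
ft_torque [ 0.00496264 -0.00279188 -0.04919018]
gripper_width 0.09144482386077595
scene {'fx': 459.1284985840689, 'fy': 459.1284985840689, 'cx': 320.2397830922847, 'cy': 239.3531110358106, 'T': array([[-0.97541016, -0.21198008,  0.06032803,  0.58385148],
       [ 0.22031846, -0.9304949 ,  0.29264146,  0.35076286],
       [-0.00589924,  0.29873683,  0.9543173 ,  1.2621021 ],
       [ 0.        ,  0.        ,  0.        ,  1.        ]])}
top {'fx': 501.17688086066465, 'fy': 501.17688086066465, 'cx': 317.2439429907594, 'cy': 238.9574683757213, 'T': array([[ 0.01872209,  0.98572546, -0.16731647,  0.29458158],
       [-0.99977974,  0.01686981, -0.01248506,  0.00524023],
       [-0.00948424,  0.16751336,  0.98582419,  1.26092209],
       [ 0.        ,  0.        ,  0.        ,  1.        ]])}
wrist {'fx': 332.85485763644175, 'fy': 332.85485763644175, 'cx': 318.6878635366342, 'cy': 233.6773076014893, 'T_tool_cam': array([[-1.20960788e-03, -9.65808197e-01, -2.59254825e-01,
        -7.37474986e-02],
       [ 2.20509572e-04,  2.59254751e-01, -9.65808949e-01,
        -1.70852039e-01],
       [ 9.99999244e-01, -1.22541828e-03, -1.00626636e-04,
        -7.26850661e-04],
       [ 0.00000000e+00,  0.00000000e+00,  0.00000000e+00,
         1.00000000e+00]])}
```

View pics/a_scene.png

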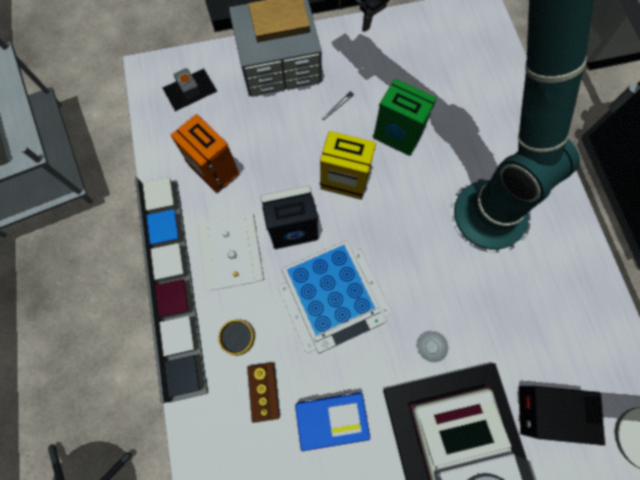

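View pics/a_top.png

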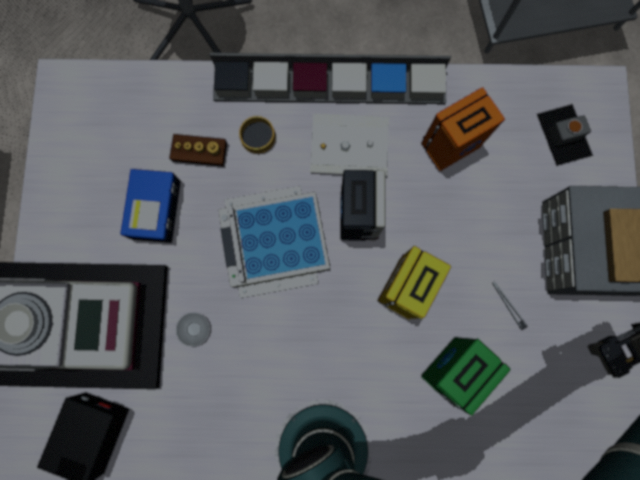

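View pics/a_wrist.png

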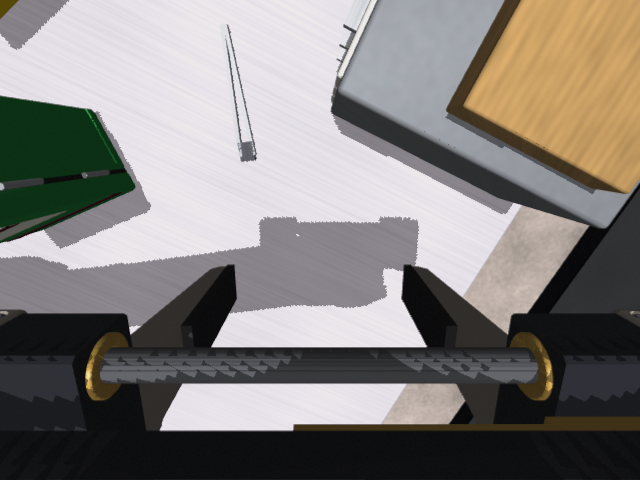

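```bash
cat > h.py <<'E'
from rig import bot, imaging, nets
import numpy as np, cv2
from scipy.spatial.transform import Rotation as R
def cam(c):
    p=imaging.camera_params(c)
    if c=="wrist":
        o=bot.get_obs(); T=np.eye(4);T[:3,:3]=R.from_rotvec(o["orientation"]).as_matrix();T[:3,3]=o["position"]
        p["T"]=T@p["T_tool_cam"]
    return p
def back(p,uv,z):
    uv=np.atleast_2d(uv).astype(float)
    d=np.c_[(uv[:,0]-p["cx"])/p["fx"],-(uv[:,1]-p["cy"])/p["fy"],-np.ones(len(uv))]@p["T"][:3,:3].T
    o=p["T"][:3,3]; s=(z-o[2])/d[:,2]; return o+d*s[:,None]
def proj(p,P):
    q=(np.atleast_2d(P)-p["T"][:3,3])@p["T"][:3,:3]
    return np.c_[p["cx"]+p["fx"]*q[:,0]/-q[:,2],p["cy"]-p["fy"]*q[:,1]/-q[:,2]]
def crop(im,x0,y0,x1,y1,s,name):
    cv2.imwrite(name,cv2.resize(im[y0:y1,x0:x1,::-1],None,fx=s,fy=s,interpolation=cv2.INTER_CUBIC))
E
python3 - <<'E'
from h import *
a=cv2.imread("pics/a_top.png")[:,:,::-1];b=cv2.imread("pics/a_scene.png")[:,:,::-1]
crop(a,210,160,400,300,4,"pics/b_top.png"); crop(b,250,180,400,360,3.3,"pics/b_scene.png")
E
```

```text
(no output)
```

View pics/b_top.png

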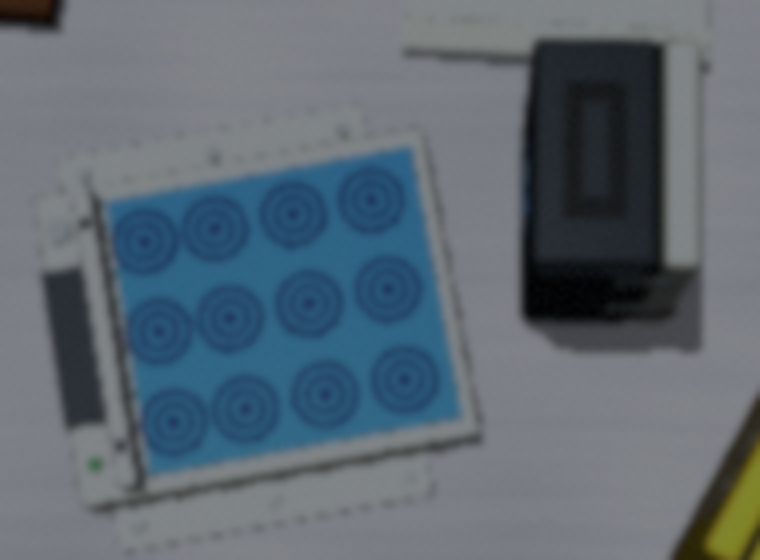

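View pics/b_scene.png

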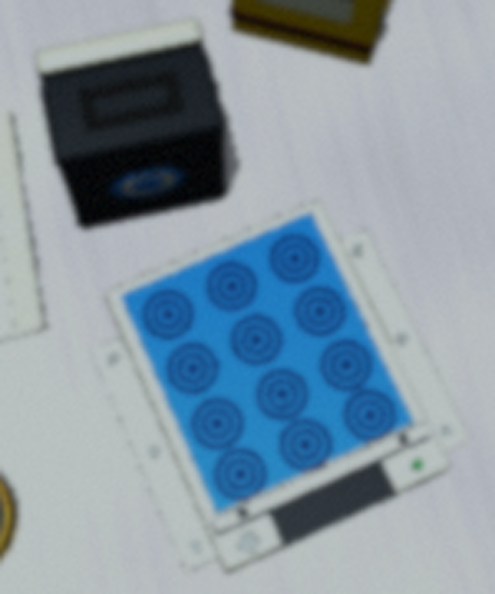

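Run:
```python
from h import *
t=cam("top");s=cam("scene")
T=lambda l:np.array(l)/4+[210,160]
S=lambda l:np.array(l)/3.3+[250,180]
np.set_printoptions(precision=4,suppress=True)
print("reader front top",back(t,T([[425,133],[482,432]]),.03)[:,:2],"scene",back(s,S([[105,293],[314,213]]),.03)[:,:2])
print("stop end corners top(?)",back(t,T([[95,190],[140,487]]),.056)[:,:2])
print("pad corners top",back(t,T([[412,147],[462,417],[150,475],[108,200]]),.03)[:,:2]); print("pad scene",back(s,S([[122,295],[313,214],[413,422],[213,513]]),.03)[:,:2])
print("case top",back(t,T([[537,40],[700,40],[697,268],[532,268]]),.19)[:,:2])
print("case scene",back(s,S([[58,160],[38,72],[200,40],[222,125]]),.19)[:,:2], "bottom back",back(s,S([[83,227],[228,197]]),0)[:,:2])
o=bot.get_obs();print(R.from_rotvec(o["orientation"]).as_matrix())
for n in ("case","case_foot","case_lid","case_top","reader","reader_front","back_stop"):
  for c in ("top","scene"):
    r=nets.spot_point(n,c); z=dict(case=0,case_foot=0,case_lid=.095,case_top=.19,reader=0,reader_front=.03,back_stop=.03)[n]
    for d in r[:2]: print(n,c,d["conf"],d["xy"],back(cam(c),d["xy"],z)[0,:2])
```

```text
reader front top [[ 0.6208  0.0255]
 [ 0.4314 -0.0132]] scene [[0.628  0.0324]
 [0.4413 0.0033]]
stop end corners top(?) [[0.5743 0.2281]
 [0.3916 0.1924]]
pad corners top [[ 0.6115  0.0336]
 [ 0.4405 -0.0007]
 [ 0.4012  0.1906]
 [ 0.574   0.2244]]
pad scene [[0.6145 0.0372]
 [0.4423 0.004 ]
 [0.4047 0.1937]
 [0.5792 0.2288]]
case top [[ 0.6325 -0.0382]
 [ 0.6339 -0.1285]
 [ 0.5052 -0.1263]
 [ 0.5037 -0.0367]]
case scene [[ 0.6366 -0.0343]
 [ 0.6382 -0.1072]
 [ 0.5123 -0.1055]
 [ 0.511  -0.0341]] bottom back [[ 0.6362 -0.0373]
 [ 0.5075 -0.036 ]]
[[-0.9027 -0.0007  0.4302]
 [-0.4303  0.0011 -0.9027]
 [ 0.0001 -1.     -0.0013]]
case top 0.97 [404.5, 284.0] [ 0.3977 -0.1999]
case top 0.85 [450.4, 145.2] [ 0.7646 -0.3241]
case scene 0.87 [343.3, 182.1] [ 0.3971 -0.1963]
case scene 0.8 [292.7, 230.1] [ 0.5757 -0.0814]
case_foot top 0.97 [338.0, 212.7] [ 0.578  -0.0309]
case_foot top 0.8 [436.3, 356.5] [ 0.2217 -0.2758]
case_foot scene 0.71 [231.3, 255.7] [ 0.7622 -0.045 ]
case_foot scene 0.65 [388.6, 147.3] [ 0.2342 -0.2785]
case_lid top 0.85 [391.0, 273.1] [ 0.4147 -0.1533]
case_lid scene 0.67 [344.2, 183.8] [ 0.4099 -0.1495]
case_lid scene 0.66 [263.8, 391.9] [0.728  0.3391]
case_top top 0.82 [470.7, 118.7] [ 0.757  -0.3217]
case_top top 0.82 [475.1, 378.6] [ 0.1897 -0.3124]
case_top scene 0.97 [407.3, 98.5] [ 0.1987 -0.3149]
case_top scene 0.64 [287.1, 204.3] [ 0.5768 -0.0863]
reader top 0.8 [273.0, 239.4] [0.5055 0.1342]
reader scene 0.85 [331.5, 293.1] [0.508  0.1233]
reader_front top 0.79 [320.9, 226.0] [0.5365 0.0123]
back_stop top 0.75 [238.5, 246.3] [0.4816 0.2165]
back_stop scene 0.59 [348.8, 320.2] [0.4815 0.21  ]
```

Run:
```python
from h import *
a=cv2.imread("pics/a_top.png")[:,:,::-1];b=cv2.imread("pics/a_scene.png")[:,:,::-1]
w=np.hstack([cv2.resize(a[300:420,560:640],None,fx=5,fy=5),cv2.resize(b[0:60,330:410],None,fx=5,fy=5,).repeat(2,0)[:600]])
cv2.imwrite("pics/c.png",w[:,:,::-1])
```

```text
(no output)
```

View pics/c.png

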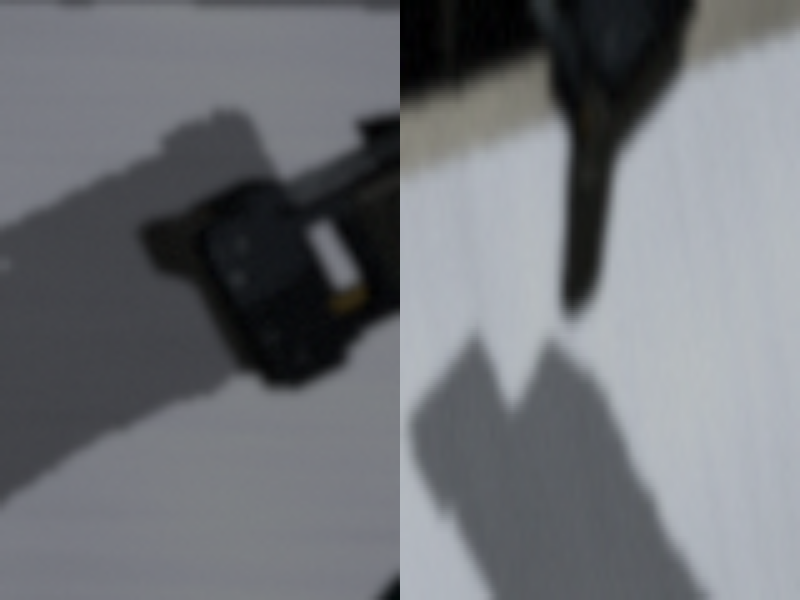

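Candidates: dark grey with white lid (top 362,205), and look-alikes orange (463,130), yellow (415,283), green (465,373), plus blue_case (152,205). The close crop confirms the target is the dark one at (362,205): its white lid faces right and the blue tag disc is on the side facing the reader.

Next I'll work out the first staging move. The case needs a side push to correct about 23 mm of offset and 0.2 rad of yaw.

```bash
cat >> h.py <<'E'
np.set_printoptions(precision=4,suppress=True)
EX=np.array([-.196,.9806]); EY=np.array([-.9806,-.196]); FM=np.array([.5295,.0083])
def w2r(p): d=np.array(p)[:2]-FM; return np.array([d@EX,d@EY])   # rel. to front edge middle
def r2w(a,b): return FM+a*EX+b*EY
def shift(target,zdir=None):
    o=bot.get_obs(); M=R.from_rotvec(o["orientation"]).as_matrix()
    s=M.T@(np.array(target)-o["position"])*100
    turn=None
    if zdir is not None:
        z=M[:2,2]; c=np.arctan2(z[0]*zdir[1]-z[1]*zdir[0],z@np.array(zdir)); turn=-c
    print("from",o["position"],"shift cm",s.round(2),"turn",turn)
E
python3 - <<'E'
from h import *
shift([.28,-.587,.31]);shift([*r2w(-.095,-.18),.31],-EX); print(r2w(-.095,-.18))
E
```

```text
from [ 0.2796 -0.5868  0.2146] shift cm [-0.02 -9.54  0.03] turn None
from [ 0.2796 -0.5868  0.2146] shift cm [-63.28  -9.54 -29.35] turn 0.24743309860233992
[ 0.7246 -0.0496]
```

```bash
python3 -m handwheel '0 -5 0 0 0; -6 -9.5 -2.8 0.05 5; -12 -9.5 -5.6 .1 5; -18 -9.5 -8.3 .15 5; -24 -9.5 -11.1 .2 5; -30 -9.5 -13.9 .247 5; -36 -9.5 -16.7 .247 5; -42 -9.5 -19.5 .247 5; -48 -9.5 -22.3 .247 5; -54 -9.5 -25 .247 5; -60 -9.5 -27.8 .247 5; -63.3 -9.5 -29.4 .247 5' 20
python3 - <<'E'
from h import *
for c in ("top","scene"):
    im=imaging.grab_frame(c); crop(im,230,90,480,270,3,f"pics/d_{c}.png")
shift([*r2w(-.095,-.16),.108],-EX)
E
```

```text
time: 2.35
position: [0.7119, -0.0646, 0.3097]
orientation: [-0.209, 2.117, -2.118]
force: [0.7, -1.0, 0.2]
gripper_width: 0.0499
from [ 0.7132 -0.0563  0.308 ] shift cm [ 0.76 20.01 -0.33] turn 0.011370395902048736
```

View pics/d_top.png

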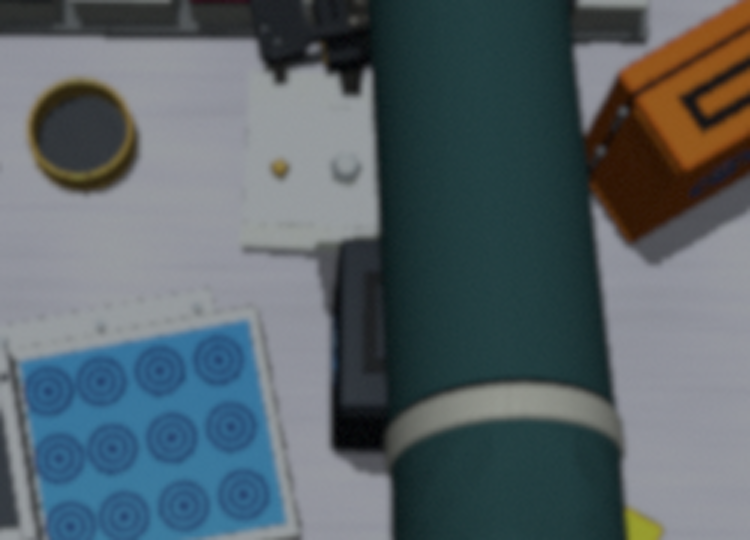

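View pics/d_scene.png

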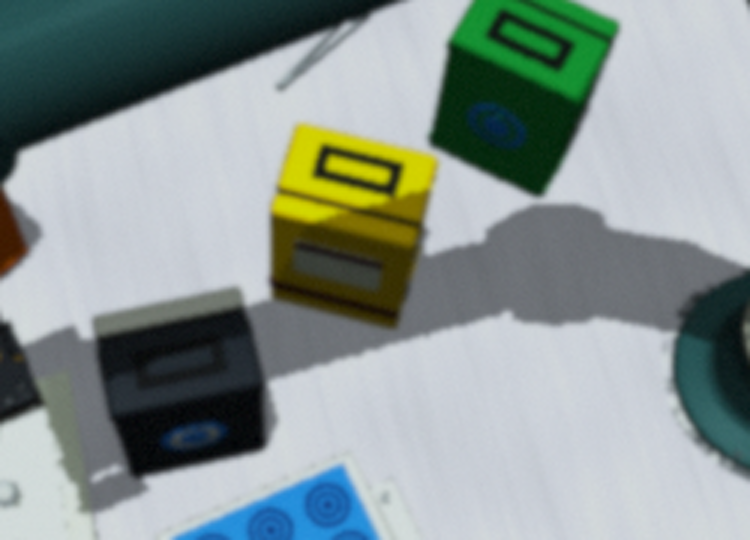

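```bash
python3 -m handwheel '0.7 5 -.3 .01 5; 0.7 10 -.3 .01 5; 0.7 14 -.3 .01 5; 0.7 18 -.3 .01 5;0.7 19.8 -.3 .01 5; 0.7 19.8 -.3 .01 5;0.7 19.8 -.3 .01 5'
python3 - <<'E'
from h import *
print(w2r(bot.get_obs()["position"]), bot.get_obs()["force"])
for c in ("top","scene","wrist"):
    im=imaging.grab_frame(c); 
    if c=="wrist": cv2.imwrite("pics/e_wrist.png",im[:,:,::-1])
    else: crop(im,230,90,480,270,3,f"pics/e_{c}.png")
shift([*r2w(-.095,-.12),.108],-EX)
E
```

```text
time: 3.32
position: [0.7046, -0.0644, 0.1135]
orientation: [-0.196, 2.121, -2.122]
force: [-0.4, -0.6, 0.6]
gripper_width: 0.0497
[-0.1057 -0.1575] [-0.4335 -0.5594  0.6355]
from [ 0.7044 -0.0644  0.1134] shift cm [ 3.74  0.53 -1.02] turn -0.00955974666616996
```

View pics/e_wrist.png

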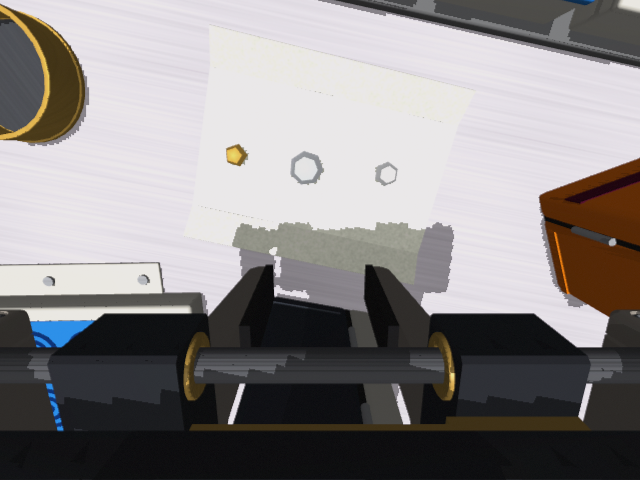

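View pics/e_scene.png

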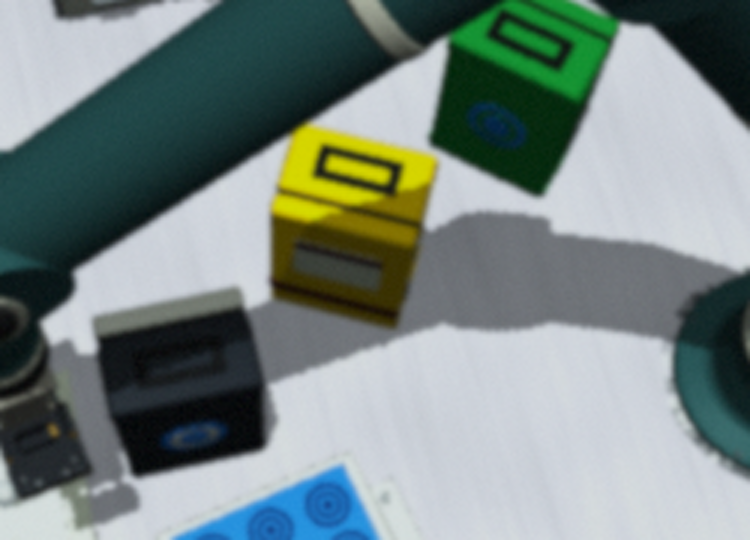

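View pics/e_top.png

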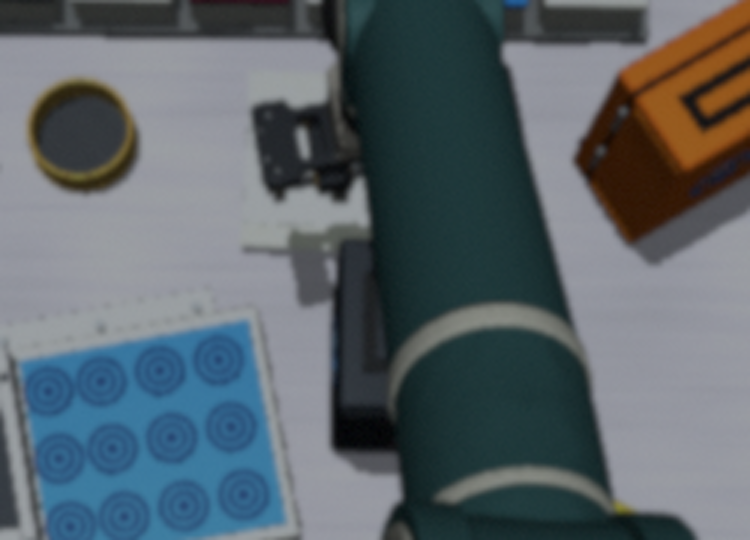

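```bash
python3 -m handwheel '2 0.2 -.7 0 5; 4 .4 -.7 0 5; 4.6 .5 -.7 0 5;4.6 .5 -.7 0 5; 4.9 .5 -.7 0 5;4.9 .5 -.7 0 5'
python3 - <<'E'
from h import *
print(w2r(bot.get_obs()["position"]), bot.get_obs()["force"])
im=imaging.grab_frame("wrist"); cv2.imwrite("pics/f_wrist.png",im[:,:,::-1])
im=imaging.grab_frame("scene");crop(im,230,170,360,280,5,"pics/f_scene.png")
E
```

```text
time: 4.22
position: [0.6553, -0.0663, 0.1071]
orientation: [-0.197, 2.122, -2.122]
force: [3.3, -0.2, 0.5]
gripper_width: 0.05
[-0.0978 -0.1087] [ 3.3364 -0.2399  0.5329]
```

View pics/f_wrist.png

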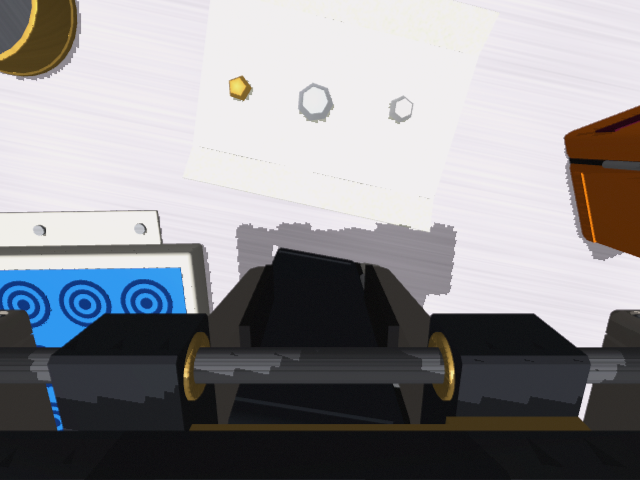

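View pics/f_scene.png

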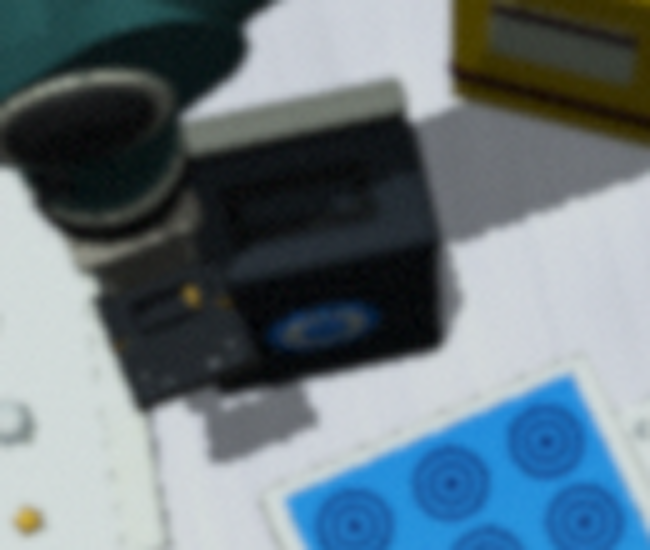

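```bash
python3 -m handwheel '.4 .05 0 0 5; .8 .05 0 0 5;1.2 .05 0 0 5;1.2 .05 0 0 5'
python3 - <<'E'
from h import *
print(w2r(bot.get_obs()["position"]), bot.get_obs()["force"], bot.get_obs()["ft_torque"])
im=imaging.grab_frame("scene");crop(im,230,170,360,280,5,"pics/g_scene.png")
E
```

```text
time: 4.82
position: [0.649, -0.0664, 0.111]
orientation: [-0.183, 2.117, -2.115]
force: [11.3, 3.2, 11.1]
gripper_width: 0.0501
[-0.0967 -0.1025] [11.2681  3.1949 11.1344] [ 1.0011 -1.7394 -0.4299]
```

View pics/g_scene.png

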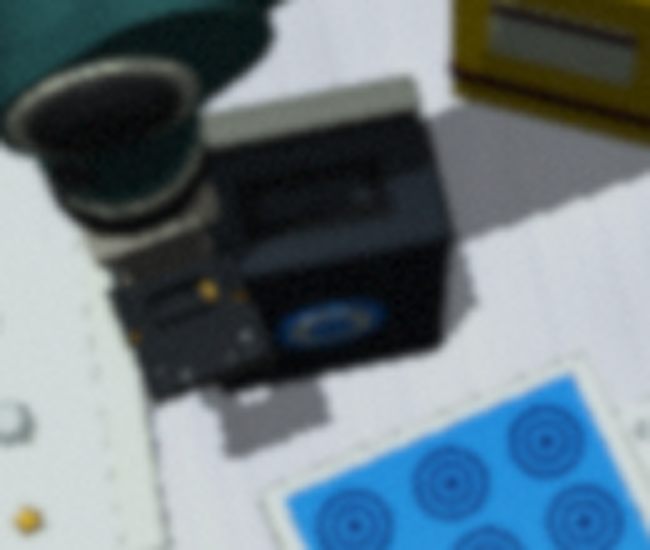

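```bash
python3 -m handwheel '.4 .1 0 0 5; .8 .2 0 0 5;1.2 .3 0 0 5;1.2 .3 0 0 5'
python3 - <<'E'
from h import *
print(w2r(bot.get_obs()["position"]), bot.get_obs()["force"], bot.get_obs()["ft_torque"])
im=imaging.grab_frame("scene");crop(im,230,170,360,280,5,"pics/h_scene.png")
E
```

```text
time: 5.38
position: [0.6431, -0.0667, 0.1123]
orientation: [-0.168, 2.112, -2.108]
force: [17.9, 6.6, 22.6]
gripper_width: 0.05
[-0.0958 -0.0967] [17.8762  6.6135 22.6062] [ 1.9608 -2.7112 -0.706 ]
```

View pics/h_scene.png

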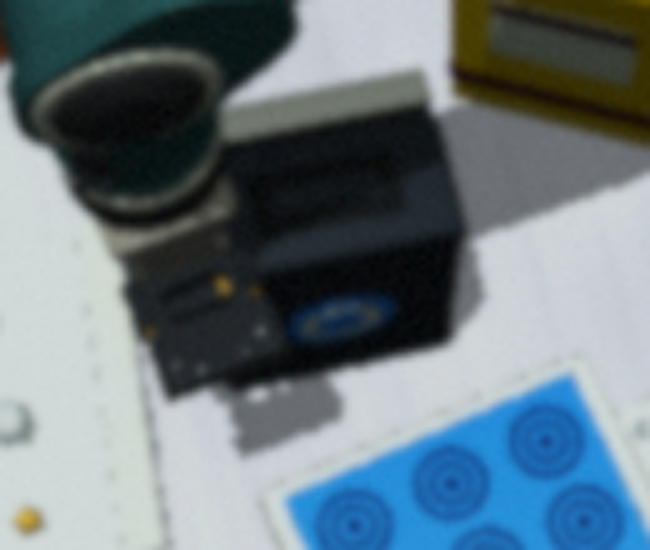

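```bash
python3 -m handwheel '.0 -.4 0 0 5; .3 -.7 0 0 5;.6 -.7 0 0 5;.6 -.7 0 0 5'
python3 - <<'E'
from h import *
print(w2r(bot.get_obs()["position"]), bot.get_obs()["force"], bot.get_obs()["ft_torque"])
im=imaging.grab_frame("scene");crop(im,230,170,360,280,5,"pics/i_scene.png")
E
```

```text
time: 5.92
position: [0.6251, -0.0714, 0.1103]
orientation: [-0.198, 2.123, -2.121]
force: [4.5, 2.8, 1.5]
gripper_width: 0.0499
[-0.0969 -0.0781] [4.4537 2.7693 1.5059] [ 0.7334 -0.9201 -0.2086]
```

View pics/i_scene.png

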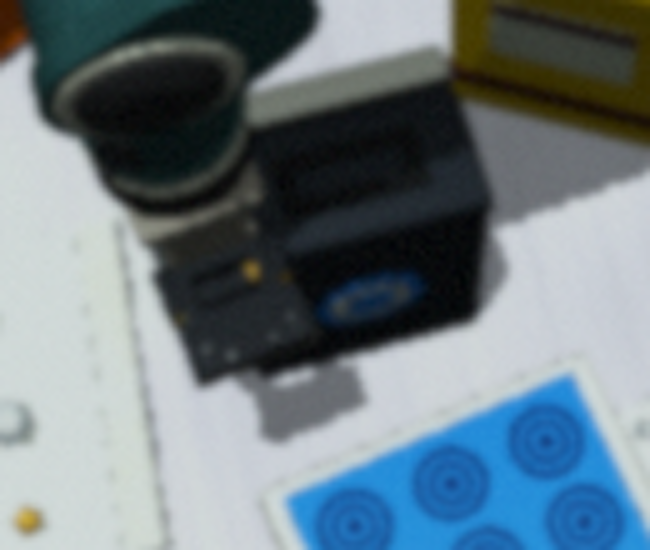

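```bash
python3 -m handwheel '.3 0 0 0 5; .3 0 0 0 5; -3 -.5 0 0 5;-7 -1 0 0 5; -7 -9 0 0 5; -7 -15 0 0 5; -7 -20 0 0 5; -7 -20 0 0 5'
python3 - <<'E'
from h import *
print(w2r(bot.get_obs()["position"]), bot.get_obs()["force"])
im=imaging.grab_frame("scene");crop(im,250,170,400,290,5,"pics/j_scene.png")
im=imaging.grab_frame("wrist");cv2.imwrite("pics/j_wrist.png",im[:,:,::-1]);print(cam("wrist")["T"])
E
```

```text
time: 6.98
position: [0.6944, -0.0602, 0.3153]
orientation: [-0.192, 2.118, -2.123]
force: [-0.3, 0.6, -0.3]
gripper_width: 0.0504
[-0.0995 -0.1483] [-0.3419  0.6117 -0.2571]
[[ 0.1871  0.9481  0.257   0.7646]
 [-0.9823  0.1805  0.0492 -0.0454]
 [ 0.0003 -0.2616  0.9652  0.4802]
 [ 0.      0.      0.      1.    ]]
```

View pics/j_scene.png

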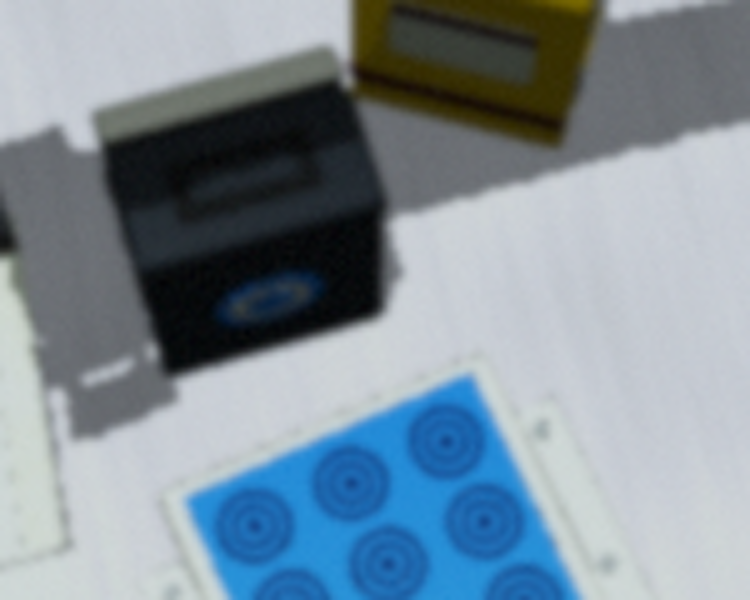

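View pics/j_wrist.png

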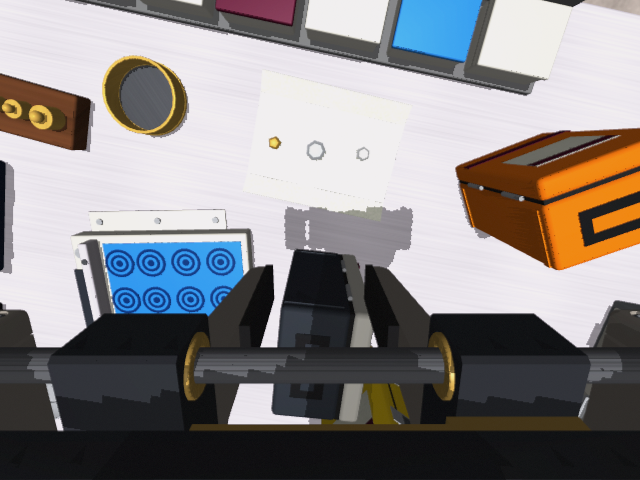

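Run:
```python
from h import *
s=cam("scene");S=lambda l:np.array(l)/5+[250,170]
b=back(s,S([[172,372],[382,313]]),0); t=back(s,S([[148,268],[384,205],[328,50],[95,112]]),.19); r=back(s,S([[163,495],[475,358]]),.03); p=back(s,S([[187,498],[470,375]]),.03)
for n,q in (("bot",b),("top",t),("rd",r),("pad",p)):
    d=q[1]-q[0]; print(n,q[:,:2].tolist(),"ang",np.arctan2(-d[1],-d[0]),"len",np.linalg.norm(d[:2]))
    print([w2r(x).round(4).tolist() for x in q])
```

```text
bot [[0.6077752823114752, -0.04430978417842468], [0.4821751909829573, -0.0522739513096549]] ang 0.06332414970159987 len 0.1258523376812135
[[-0.0669, -0.0664], [-0.0501, 0.0583]]
top [[0.6051416366078308, -0.04018521096979083], [0.483788503888515, -0.04666254504036482], [0.492670150457638, -0.13533463710134574], [0.6150371238037674, -0.1281854712839391]] ang 0.053325308848512255 len 0.12152587657554129
[[-0.0624, -0.0647], [-0.0449, 0.0556], [-0.1336, 0.0643], [-0.1506, -0.0571]]
rd [[0.626045307682972, 0.03344591939521335], [0.43965704449674536, -0.005178234929610781]] ang 0.2043321351384508 len 0.1903481283093845
[[0.0057, -0.0996], [0.0044, 0.0907]]
pad [[0.613470905369305, 0.03804712844738817], [0.44473778022478977, 0.0038811410157178483]] ang 0.19978418198949877 len 0.17215743439716946
[[0.0127, -0.0882], [0.0123, 0.084]]
```

Run:
```python
from h import *
t=cam("top")
y=back(t,[[417,247],[450,262],[421,320],[379,300]],.19); g=back(t,[[473,338],[509,370],[470,412],[423,375]],.19);o=back(t,[[487,90],[502,118]],.19)
print(y[:,:2],[w2r(x).tolist() for x in y]); print(o[:,:2])
shift([*r2w(-.215,-.003),.32],EY);print(r2w(-.215,-.003),bot.get_obs()["joint_pos"])
```

```text
[[ 0.4624 -0.1967]
 [ 0.4311 -0.2669]
 [ 0.307  -0.2029]
 [ 0.3473 -0.1146]] [[-0.1879073053759759, 0.10595841951282288], [-0.250581573462811, 0.15045049369774113], [-0.16347247652903113, 0.2595448359892473], [-0.0848334249032033, 0.20278932789538662]]
[[ 0.8266 -0.3609]
 [ 0.7597 -0.392 ]]
from [ 0.6921 -0.0601  0.3095] shift cm [14.19 -1.   11.75] turn 1.5605362197041879
[ 0.5746 -0.2019] [ 0.1812  0.4936 -0.2172  1.3554  0.1072  1.3061 -1.4229]
```

```bash
python3 -m handwheel '3 -1 2 .18 8; 6 -1 4 .36 8; 9 -1 7 .54 8;12 -1 10 .72 8;14.2 -1 11.7 .9 8;14.2 -1 11.7 1.08 8;14.2 -1 11.7 1.26 8;14.2 -1 11.7 1.44 8;14.2 -1 11.7 1.56 8;14.2 -1 11.7 1.56 8;14.2 -1 11.7 1.56 8'
python3 - <<'E'
from h import *
print(w2r(bot.get_obs()["position"]), bot.get_obs()["joint_pos"])
shift([*r2w(-.205,-.003),.109],EY)
im=imaging.grab_frame("top");crop(im,230,130,420,270,4,"pics/k_top.png")
E
```

```text
time: 8.45
position: [0.5747, -0.2006, 0.3186]
orientation: [-1.105, -1.353, 1.356]
force: [-0.0, 0.0, 0.5]
gripper_width: 0.0801
[-0.2137 -0.0034] [ 0.2163  0.3133  0.0828  1.5883 -0.0265  1.2442 -2.6376]
from [ 0.5747 -0.2006  0.3186] shift cm [ 0.85 20.96 -0.02] turn 0.0030519681031305015
```

View pics/k_top.png

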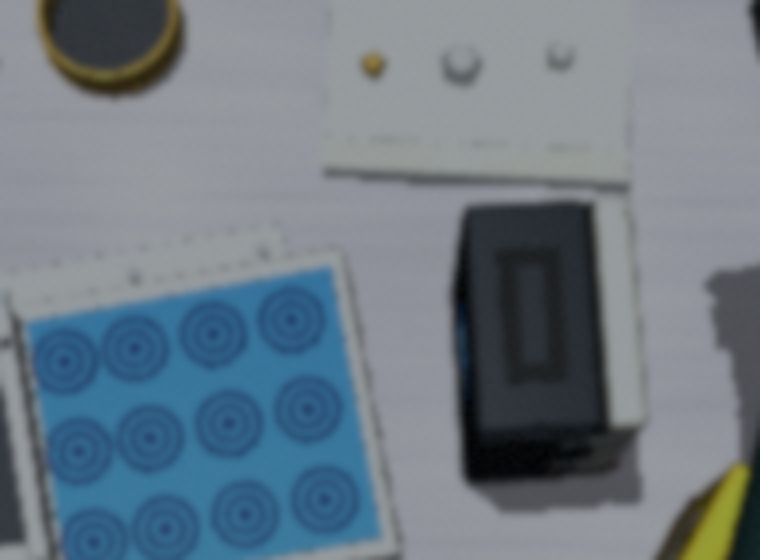

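```bash
python3 -m handwheel '0 5 0 0 8; 0 10 0 0 8; 0 15 0 0 8; 0 19 0 0 8; 0 21 0 0 8; 1 21 0 0 8; 2 21 0 0 8; 3 21 0 0 8; 3 21 0 0 8'
python3 - <<'E'
from h import *
print(w2r(bot.get_obs()["position"]), bot.get_obs()["joint_pos"])
im=imaging.grab_frame("top");crop(im,230,130,420,270,4,"pics/l_top.png")
E
```

```text
time: 9.62
position: [0.5702, -0.1698, 0.1111]
orientation: [-1.109, -1.357, 1.355]
force: [-0.1, -1.6, 0.2]
gripper_width: 0.0803
[-0.1826 -0.005 ] [ 0.1862  0.4961  0.0613  1.8285 -0.0407  0.8167 -2.6729]
```

View pics/l_top.png

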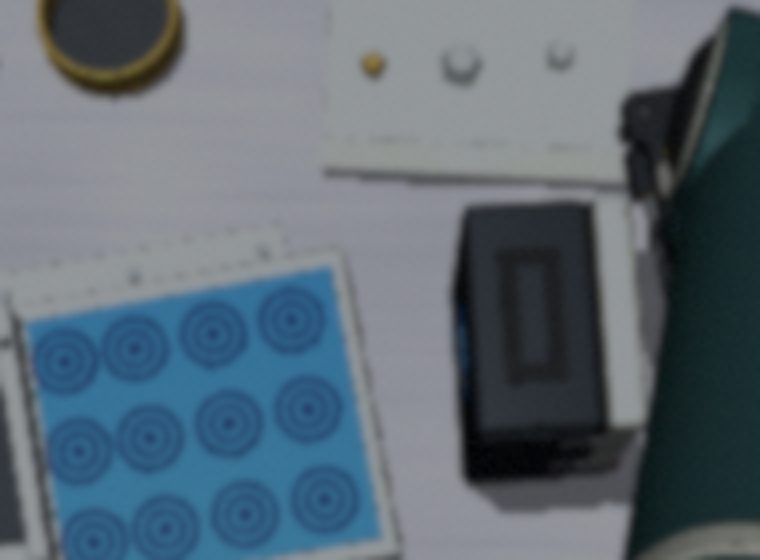

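```bash
python3 -m handwheel '.8 .3 0 0 8; 1.5 .4 0 0 8; 2 .4 0 0 8; 2.5 .4 0 0 8; 3 .4 0 0 8;3.5 .4 0 0 8; 3.5 .4 0 0 8'
python3 - <<'E'
from h import *
o=bot.get_obs();print(w2r(o["position"]), o["force"],o["ft_torque"])
im=imaging.grab_frame("top");crop(im,230,130,420,270,4,"pics/m_top.png")
im=imaging.grab_frame("scene");crop(im,250,170,400,290,5,"pics/m_scene.png")
E
```

```text
time: 10.55
position: [0.5663, -0.1377, 0.1081]
orientation: [-1.117, -1.358, 1.352]
force: [5.4, -2.4, 4.0]
gripper_width: 0.0799
[-0.1504 -0.0075] [ 5.3912 -2.3591  4.0246] [-0.2379 -1.0269 -0.205 ]
```

View pics/m_scene.png

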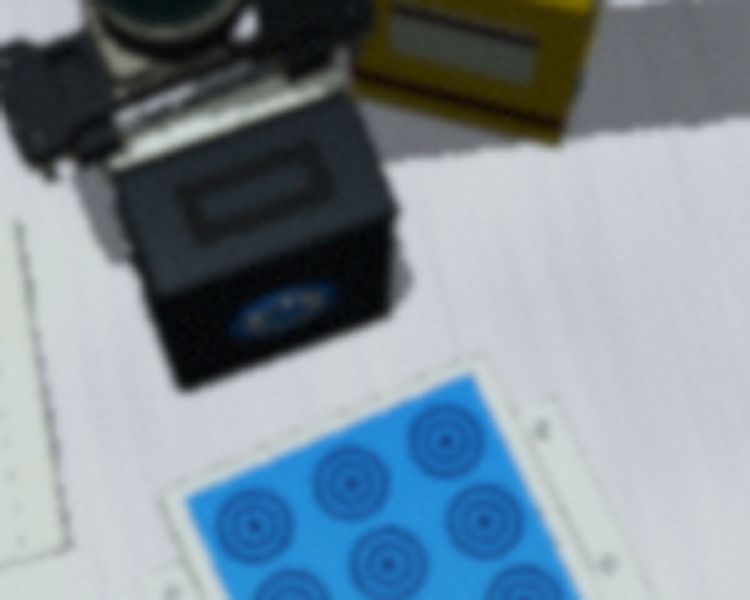

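View pics/m_top.png

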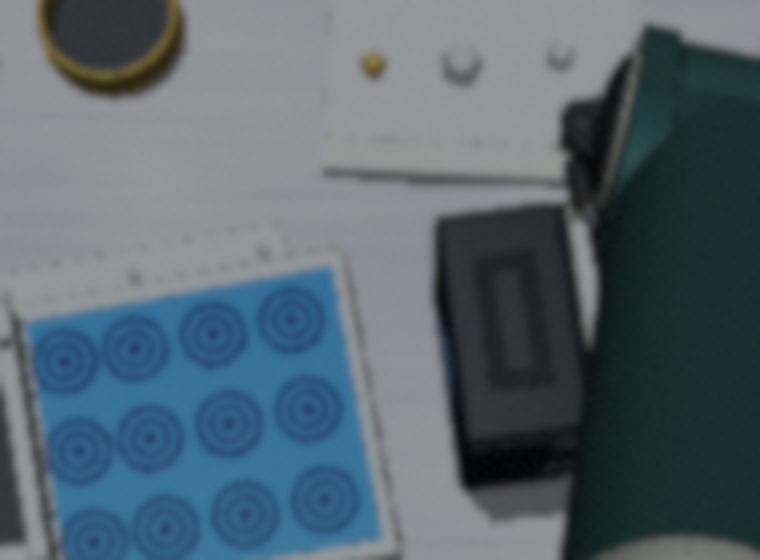

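Run:
```python
from h import *
im=imaging.grab_frame("scene");crop(im,245,130,385,230,5.5,"pics/n_scene.png")
im=imaging.grab_frame("wrist");cv2.imwrite("pics/n_wrist.png",im[:,:,::-1]); o=bot.get_obs();print(w2r(o["position"]), o["force"],o["ft_torque"])
```

```text
[-0.1507 -0.0074] [ 4.2693 -3.1195  4.655 ] [-0.2251 -1.0285 -0.2411]
```

View pics/n_scene.png

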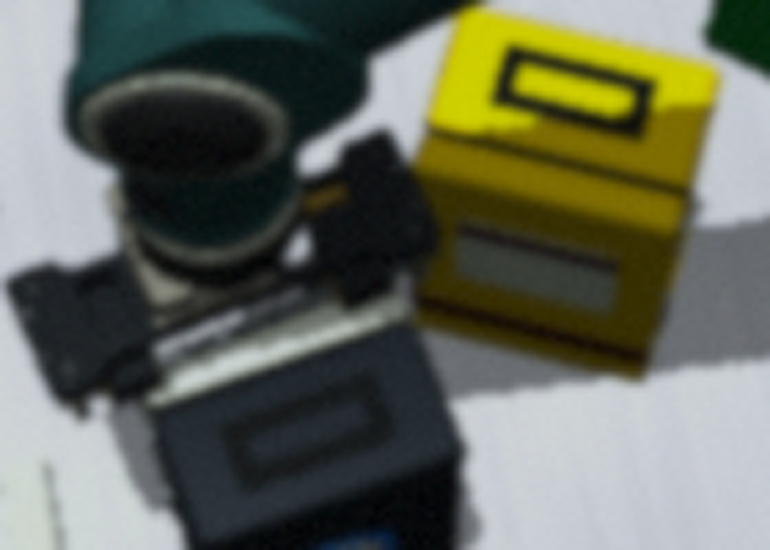

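View pics/n_wrist.png

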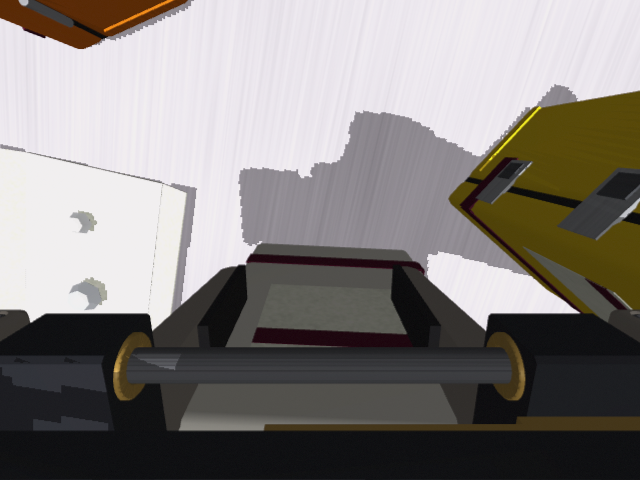

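```bash
python3 -m handwheel '.5 0 0 0 8; 1 0 0 0 8; 1.5 0 0 0 8; 2 0 0 0 8; 2 0 0 0 8'
python3 - <<'E'
from h import *
o=bot.get_obs();print(w2r(o["position"]), o["force"],o["ft_torque"])
im=imaging.grab_frame("scene");crop(im,250,170,400,290,5,"pics/o_scene.png")
s=cam("scene");S=lambda l:np.array(l)/5+[250,170]
print([w2r(x) for x in back(s,S([[182,390],[390,315]]),0)])
E
```

```text
time: 11.38
position: [0.565, -0.124, 0.1109]
orientation: [-1.129, -1.357, 1.351]
force: [5.2, -13.1, 13.7]
gripper_width: 0.0801
[-0.1367 -0.0089] [  5.2443 -13.1069  13.6652] [-2.7145 -1.6026 -0.3809]
[array([-0.0546, -0.0654]), array([-0.0471,  0.062 ])]
```

View pics/o_scene.png

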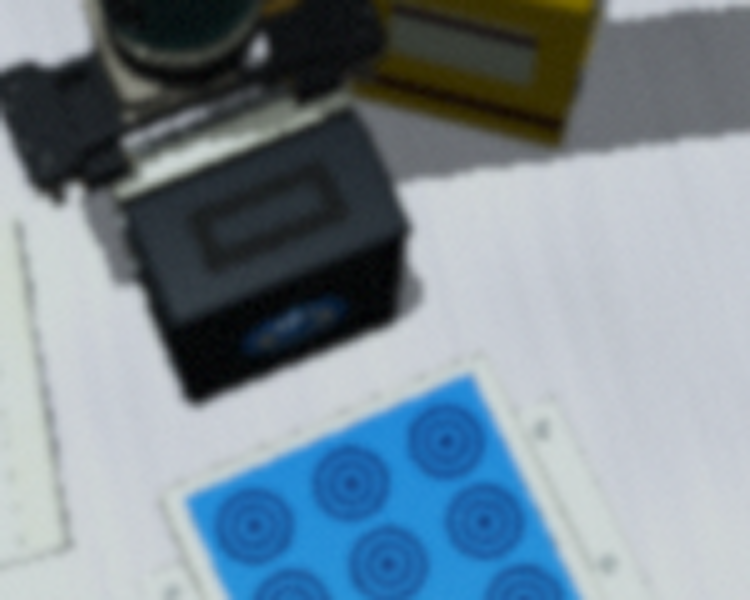

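```bash
python3 -m handwheel '0 -.4 0 0 8; .3 -.6 0 0 8; .6 -.6 0 0 8; .6 -.6 0 0 8'
python3 - <<'E'
from h import *
o=bot.get_obs();print(w2r(o["position"]),o["position"][2], o["force"],o["ft_torque"])
im=imaging.grab_frame("scene");crop(im,250,170,400,290,5,"pics/p_scene.png")
E
```

```text
time: 11.92
position: [0.5611, -0.1151, 0.1149]
orientation: [-1.12, -1.356, 1.352]
force: [2.9, -7.6, 8.7]
gripper_width: 0.0796
[-0.1272 -0.0068] 0.11487856832952036 [ 2.916  -7.5959  8.7364] [-1.5299 -0.8597 -0.2859]
```

View pics/p_scene.png

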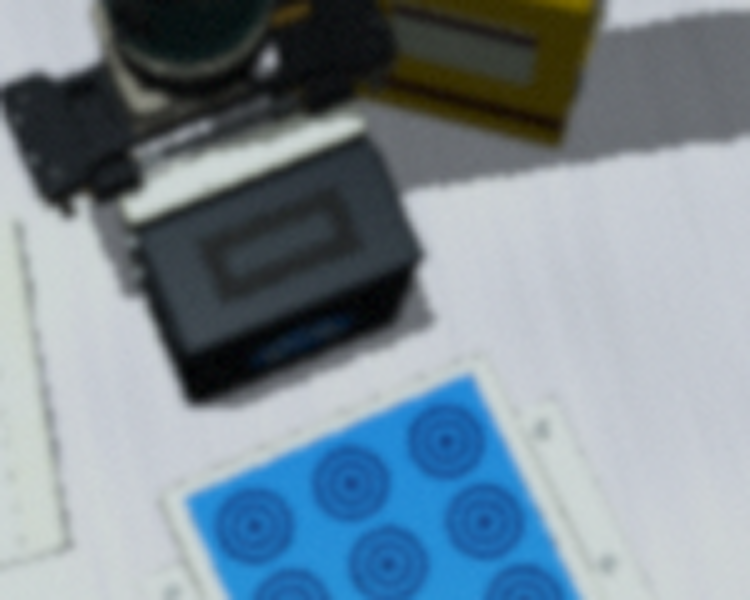

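```bash
python3 -m handwheel '-.5 .2 0 0 8; -1 .2 0 0 8; -1.5 .2 0 0 8; -2 .2 0 0 8; -2.5 0 0 0 8; -3.2 0 0 0 8; -3.2 0 0 0 8;-3.2 0 0 0 8'
python3 - <<'E'
from h import *
o=bot.get_obs();print(w2r(o["position"]),o["position"][2], o["force"],o["ft_torque"])
shift([*r2w(-.15,-.003),.106],EY)
im=imaging.grab_frame("scene");crop(im,250,170,400,290,5,"pics/q_scene.png")
E
```

```text
time: 12.98
position: [0.5638, -0.1424, 0.112]
orientation: [-1.108, -1.354, 1.354]
force: [-0.7, 0.3, 0.6]
gripper_width: 0.08
[-0.1545 -0.0041] 0.11199978531398334 [-0.6586  0.3101  0.6352] [ 0.1206 -0.1117  0.0055]
from [ 0.5638 -0.1424  0.112 ] shift cm [0.45 0.6  0.11] turn 0.0013898942557886587
```

View pics/q_scene.png

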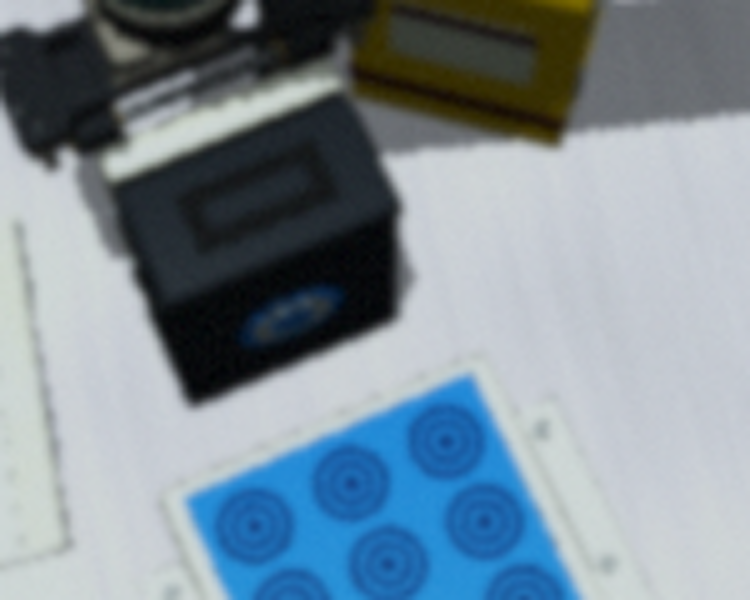

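```bash
python3 -m handwheel '0.3 .5 0.1 0 8; .5 .8 .1 0 8;.5 1 .1 0 8;.5 1.1 .1 0 8; .5 1.1 .1 0 8'
python3 - <<'E'
from h import *
o=bot.get_obs();print(w2r(o["position"]),o["position"][2], o["force"],o["ft_torque"])
E
```

```text
time: 13.65
position: [0.5619, -0.1381, 0.101]
orientation: [-1.109, -1.354, 1.354]
force: [-0.4, -0.7, 0.5]
gripper_width: 0.0796
[-0.1499 -0.0031] 0.1009989869743187 [-0.4053 -0.75    0.5489] [ 0.1174 -0.0391  0.0267]
```

```bash
python3 -m handwheel '0 .2 0 0 8; 0 .4 0 0 8;0 .4 0 0 8'; python3 -m handwheel '0 .2 0 0 8; 0 .4 0 0 8;0 .4 0 0 8'
```

```text
time: 14.02
position: [0.5621, -0.1381, 0.098]
orientation: [-1.109, -1.354, 1.354]
force: [-1.7, 0.2, 7.2]
gripper_width: 0.0801
time: 14.4
position: [0.5624, -0.139, 0.0979]
orientation: [-1.11, -1.354, 1.354]
force: [-11.6, 0.9, 34.9]
gripper_width: 0.0801
```

```bash
python3 -m handwheel '0 -.3 0 0 8; .3 -.3 0 0 8;.6 -.3 0 0 8; .6 -.3 0 0 8'
python3 - <<'E'
from h import *
o=bot.get_obs();print(w2r(o["position"]),o["position"][2], o["force"],o["ft_torque"])
E
```

```text
time: 14.9
position: [0.5622, -0.1369, 0.0989]
orientation: [-1.116, -1.353, 1.356]
force: [-2.0, -9.6, 15.5]
gripper_width: 0.0801
[-0.1488 -0.0036] 0.09893578262311126 [-1.9671 -9.567  15.4841] [-1.1881  1.2328  0.5597]
```

```bash
python3 -m handwheel '.4 0 0 0 8;.8 0 0 0 8; .8 0 0 0 8'
python3 - <<'E'
from h import *
o=bot.get_obs();print(w2r(o["position"]),o["position"][2], o["force"],o["ft_torque"])
im=imaging.grab_frame("scene");crop(im,250,170,400,290,5,"pics/r_scene.png")
E
```

```text
time: 15.28
position: [0.5614, -0.1321, 0.1012]
orientation: [-1.12, -1.352, 1.358]
force: [-5.2, -15.0, 29.1]
gripper_width: 0.0801
[-0.144  -0.0037] 0.1011813578032659 [ -5.196  -15.0087  29.0741] [-1.994   2.3137  0.9478]
```

View pics/r_scene.png

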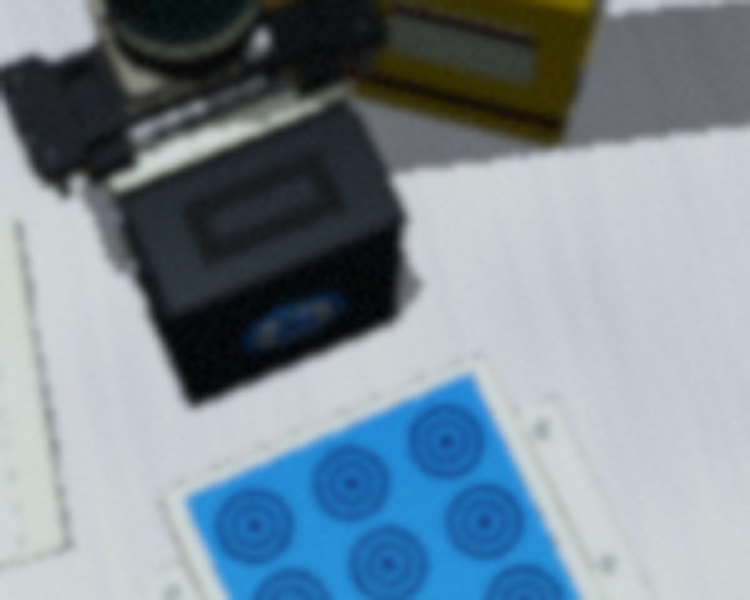

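```bash
python3 -m handwheel '-.5 -.6 0 0 8.4; -1.2 -.8 0 0 8.4; -2 -.8 0 0 8.4; -3 -.7 0 0.1 8.4; -3.2 -.5 0 -.1 8.4; -3.2 -.5 0 -.28 8.4; -3.2 -.5 0 -.28 8.4'
python3 - <<'E'
from h import *
o=bot.get_obs();print(w2r(o["position"]),o["position"][2], o["force"])
M=R.from_rotvec(o["orientation"]).as_matrix();print("phi",np.arctan2(M[:2,0]@EY,M[:2,0]@EX))
shift([*r2w(-.17,-.003),.11],EY)
im=imaging.grab_frame("scene");crop(im,250,170,400,290,5,"pics/s_scene.png")
E
```

```text
time: 16.2
position: [0.5652, -0.1554, 0.1003]
orientation: [-0.943, -1.551, 1.551]
force: [-0.1, -0.0, -0.5]
gripper_width: 0.0843
[-0.1675 -0.003 ] 0.10030057104390677 [-0.0951 -0.0196 -0.528 ]
phi 0.27980373081029286
from [ 0.5652 -0.1554  0.1003] shift cm [-0.24 -0.97  0.07] turn 0.2798044569044596
```

View pics/s_scene.png

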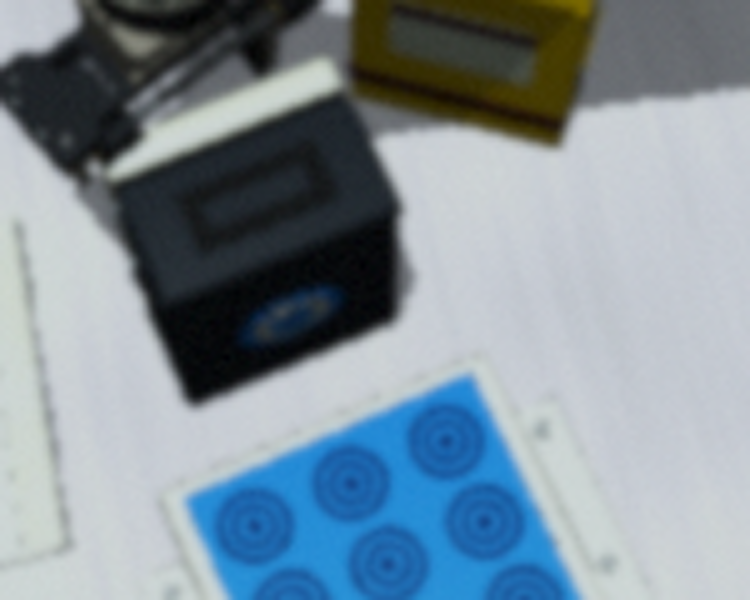

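```bash
python3 -m handwheel '0 -.8 0 0 8.4; .48 -.7 -.14 0 8.4; .96 -.5 -.28 0 8.4; 1.44 -.3 -.41 0 8.4; 1.92 -.1 -.55 0 8.4; 2.4 -.0 -.69 0 8.4; 2.4 0 -.69 0 8.4'
python3 - <<'E'
from h import *
o=bot.get_obs();print(w2r(o["position"]),o["position"][2], o["force"],o["ft_torque"])
im=imaging.grab_frame("scene");crop(im,250,170,400,290,5,"pics/t_scene.png")
E
```

```text
time: 17.12
position: [0.5691, -0.1376, 0.1084]
orientation: [-0.972, -1.557, 1.548]
force: [2.1, -12.7, 26.7]
gripper_width: 0.0839
[-0.1508 -0.0102] 0.10843566825955635 [  2.093  -12.6551  26.6994] [-1.0559 -1.7757 -0.7354]
```

View pics/t_scene.png

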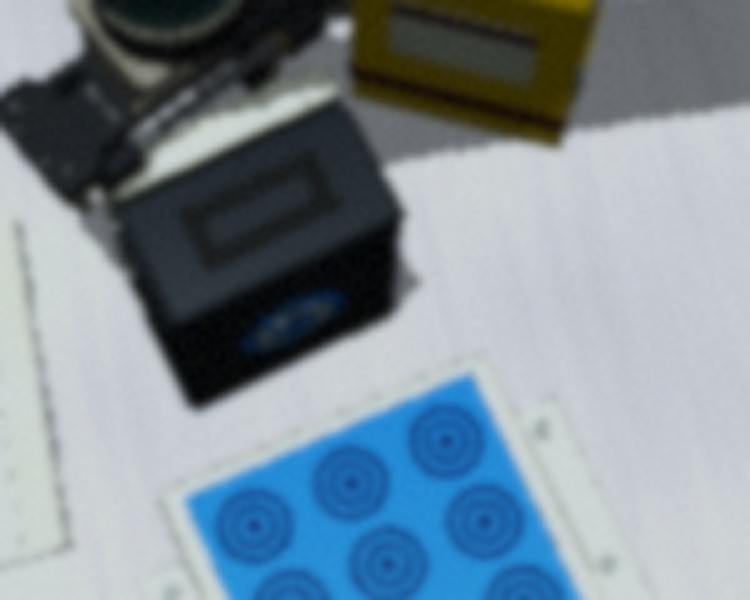

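```bash
python3 -m handwheel '-.8 -.6 .2 0 8.4; -2 -1 .5 0 7; -3.5 -1 .8 0.1 7; -4.6 -1 1.1 .2 7;-4.6 -1 1.1 .28 7; -4.6 -1 1.1 .28 7'
python3 - <<'E'
from h import *
o=bot.get_obs();print(w2r(o["position"]),o["position"][2], o["force"])
shift([*r2w(-.195,-.004),.03],EY)
im=imaging.grab_frame("scene");crop(im,250,130,410,260,5,"pics/u_scene.png")
E
```

```text
time: 17.92
position: [0.571, -0.1765, 0.1099]
orientation: [-1.105, -1.353, 1.355]
force: [0.0, -0.6, 0.4]
gripper_width: 0.0699
[-0.1894 -0.0045] 0.10991357841578914 [ 0.0398 -0.5699  0.3844]
from [ 0.571  -0.1765  0.1099] shift cm [-0.57  7.99  0.03] turn 0.0026347658879048927
```

View pics/u_scene.png

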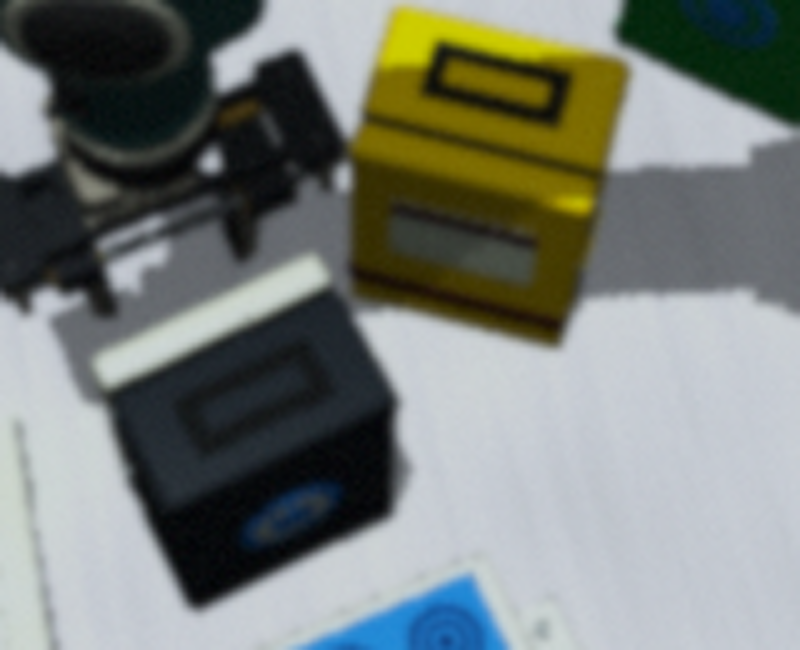

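```bash
python3 -m handwheel '-.6 0 -.8 0 7; -.6 4 -.8 0 7; -.6 8 -.8 0 7; -.6 9.6 -.8 0 7; -.6 9.6 -.8 0 7'
python3 - <<'E'
from h import *
o=bot.get_obs();print(w2r(o["position"]),o["position"][2], o["force"],o["joint_pos"])
im=imaging.grab_frame("scene");crop(im,250,130,410,260,5,"pics/v_scene.png")
im=imaging.grab_frame("wrist");cv2.imwrite("pics/v_wrist.png",im[:,:,::-1])
E
```

```text
time: 18.6
position: [0.5807, -0.1814, 0.0143]
orientation: [-1.107, -1.353, 1.354]
force: [1.0, -0.7, 0.1]
gripper_width: 0.0701
[-0.196 -0.013] 0.0142617609619685 [ 0.9694 -0.6545  0.1395] [ 0.2081  0.6583  0.0526  1.8266 -0.0525  0.6599 -2.6515]
```

View pics/v_scene.png

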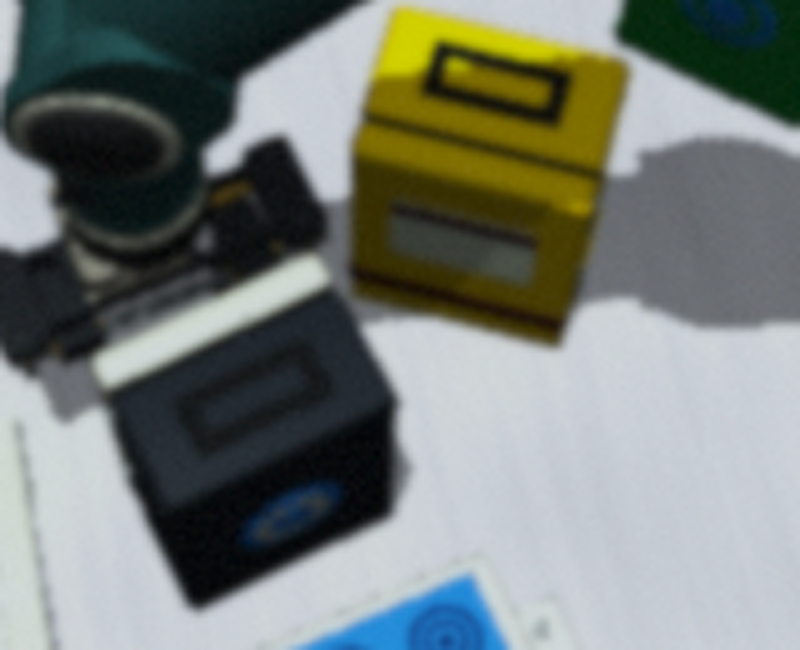

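View pics/v_wrist.png

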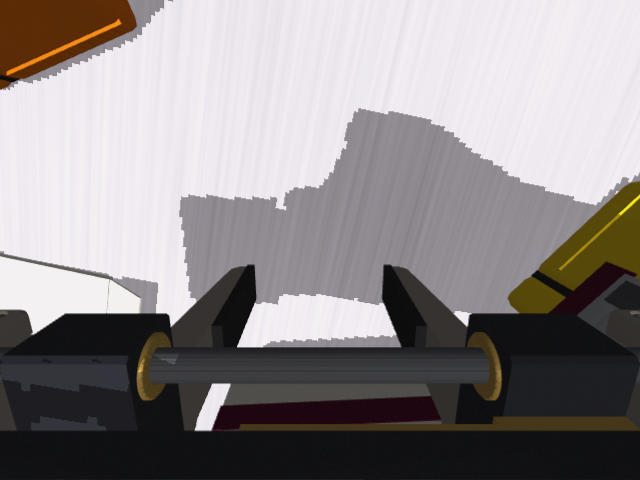

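```bash
python3 -m handwheel '.4 .3 0 0 7; .8 .3 0 0 7; 1.2 .3 0 0 7; 1.2 .3 0 0 7';python3 -m handwheel '.4 0 0 0 7; .8 .0 0 0 7; .8 .0 0 0 7'
python3 - <<'E'
from h import *
o=bot.get_obs();print(w2r(o["position"]),o["position"][2], o["force"])
im=imaging.grab_frame("scene");crop(im,250,130,410,260,5,"pics/w_scene.png")
E
```

```text
time: 19.2
position: [0.5788, -0.169, 0.0123]
orientation: [-1.108, -1.355, 1.354]
force: [0.3, 0.5, 0.4]
gripper_width: 0.07
time: 19.58
position: [0.577, -0.1612, 0.012]
orientation: [-1.108, -1.354, 1.354]
force: [-0.5, 0.3, -0.1]
gripper_width: 0.0701
[-0.1755 -0.0134] 0.012022758357448007 [-0.5055  0.3433 -0.0811]
```

View pics/w_scene.png

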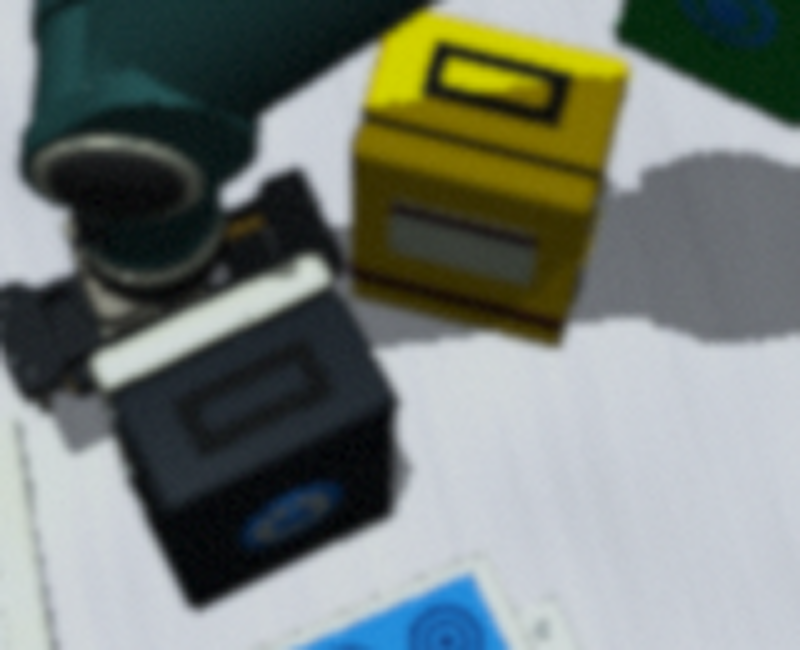

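```bash
python3 -m handwheel '.3 0.1 -.1 0 7; .6 .2 -.1 0 7; .6 .2 -.1 0 7';python3 -m handwheel '.3 0 0 0 7; .6 .0 0 0 7; .6 .0 0 0 7';python3 -m handwheel '.3 0 0 0 7; .6 .0 0 0 7; .6 .0 0 0 7'
python3 - <<'E'
from h import *
o=bot.get_obs();print(w2r(o["position"]),o["position"][2], o["force"])
im=imaging.grab_frame("scene");crop(im,250,150,410,280,5,"pics/x_scene.png")
E
```

```text
time: 20.0
position: [0.5769, -0.1558, 0.01]
orientation: [-1.109, -1.354, 1.354]
force: [0.8, -1.6, -1.1]
gripper_width: 0.0702
time: 20.38
position: [0.576, -0.1508, 0.0105]
orientation: [-1.11, -1.354, 1.355]
force: [0.5, -4.7, 3.0]
gripper_width: 0.0696
time: 20.75
position: [0.5743, -0.1455, 0.0106]
orientation: [-1.11, -1.353, 1.356]
force: [-0.6, -6.5, 3.9]
gripper_width: 0.0699
[-0.1596 -0.0138] 0.010561183452255832 [-0.603  -6.4938  3.8722]
```

View pics/x_scene.png

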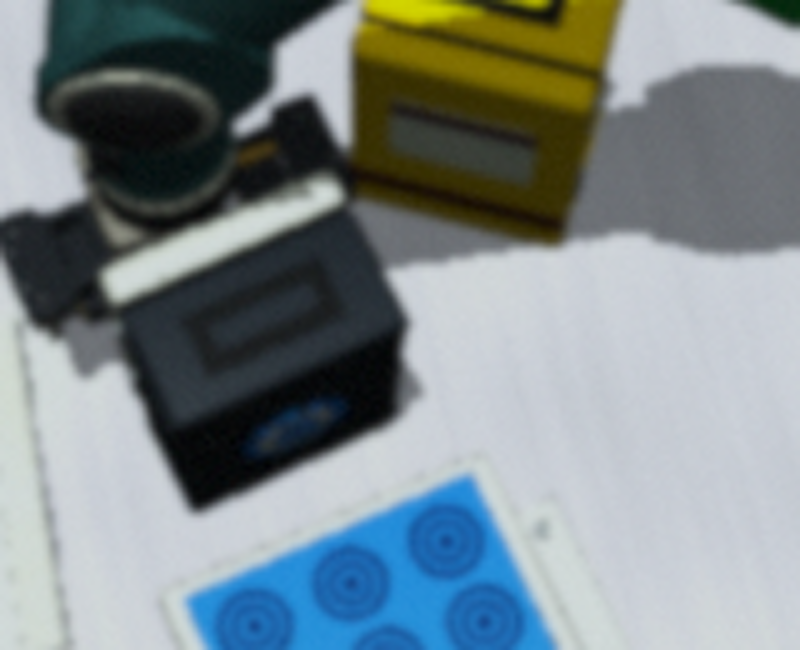

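```bash
python3 -m handwheel '.3 0.2 0 0 7; .6 .4 0 0 7; .6 .4 0 0 7'
python3 - <<'E'
from h import *
o=bot.get_obs();print(w2r(o["position"]),o["position"][2], o["force"])
im=imaging.grab_frame("scene");crop(im,250,150,410,280,5,"pics/y_scene.png")
E
```

```text
time: 21.18
position: [0.5736, -0.1403, 0.0068]
orientation: [-1.111, -1.353, 1.356]
force: [0.2, -7.0, 4.8]
gripper_width: 0.0698
[-0.1544 -0.0141] 0.006816957833446914 [ 0.2026 -7.0001  4.8066]
```

View pics/y_scene.png

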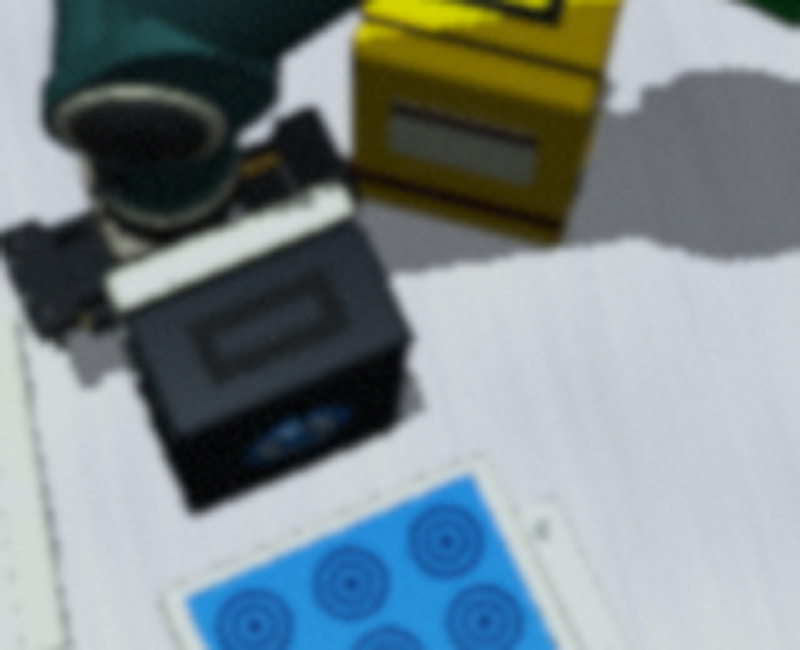

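```bash
python3 -m handwheel '-1 -.4 0 0 7; -2 -.4 0 0 7; -3 -.4 0 0 7; -4 -.4 0 -.12 7; -4 -.4 0 -.25 7; -4 0 0 -.25 7;-3.5 .1 0 -.25 7;-3 .1 0 -.25 7;-2.5 .1 0 -.25 7; -2 .1 0 -.25 7;-1.5 .1 0 -.25 7;-1.5 .1 0 -.25 7'
python3 - <<'E'
from h import *
o=bot.get_obs();print(w2r(o["position"]),o["position"][2], o["force"])
im=imaging.grab_frame("scene");crop(im,250,150,410,280,5,"pics/z_scene.png")
E
```

```text
time: 22.72
position: [0.5766, -0.1523, 0.0054]
orientation: [-0.963, -1.532, 1.532]
force: [1.2, -0.5, 0.9]
gripper_width: 0.0704
[-0.1667 -0.0147] 0.005355107114772828 [ 1.2176 -0.476   0.8873]
```

View pics/z_scene.png

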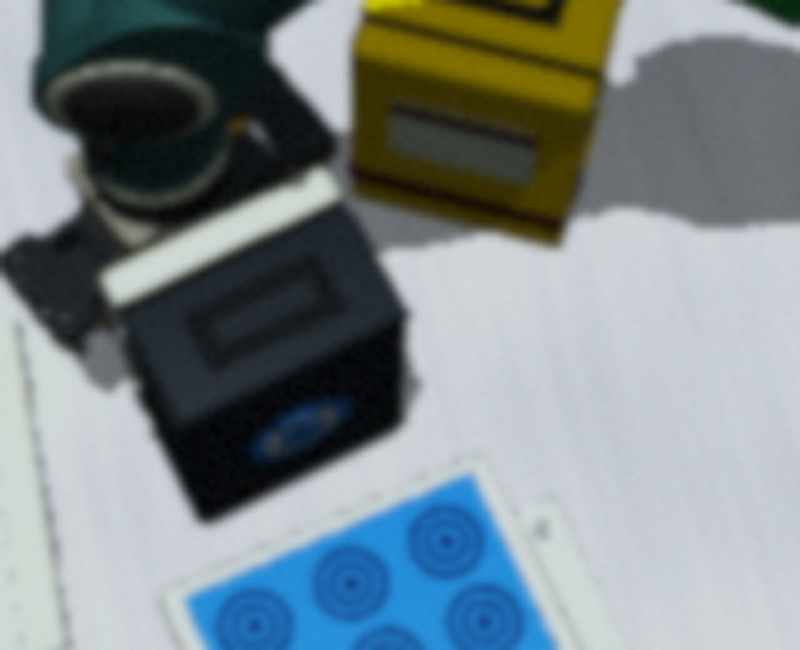

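```bash
python3 -m handwheel '.48 0 -.12 0 7; .97 0 -.25 0 7; 1.45 0 -.37 0 7; 1.9 0 -.5 0 7; 1.9 0 -.5 0 7'
python3 - <<'E'
from h import *
o=bot.get_obs();print(w2r(o["position"]),o["position"][2], o["force"])
im=imaging.grab_frame("scene");crop(im,250,150,410,280,5,"pics/aa_scene.png")
E
```

```text
time: 23.4
position: [0.5734, -0.134, 0.0059]
orientation: [-0.965, -1.532, 1.531]
force: [4.1, -3.4, 2.3]
gripper_width: 0.0702
[-0.1482 -0.0152] 0.005852960641126177 [ 4.0916 -3.4388  2.3158]
```

View pics/aa_scene.png

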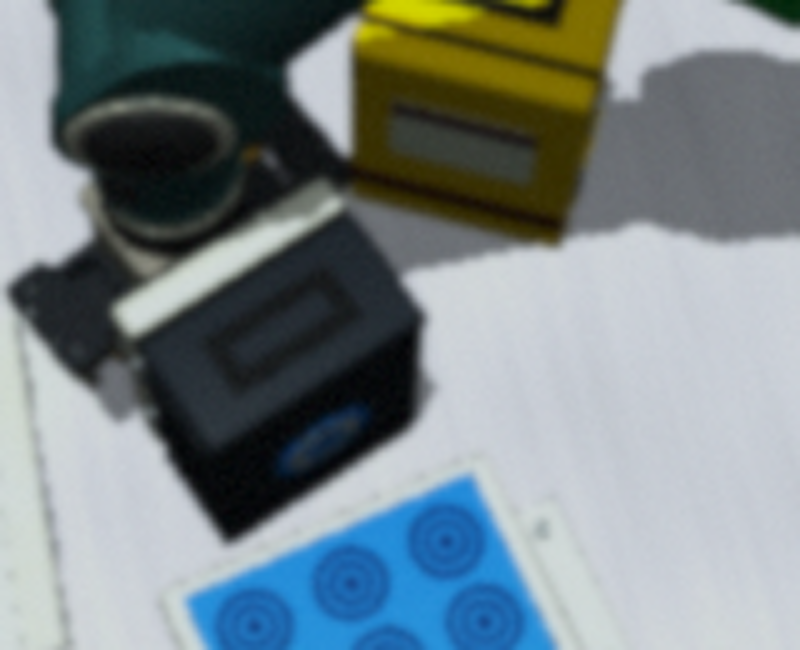

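```bash
cat >> h.py <<'E'
def foot(p0,p1,org,sc,zr=0.0):
    # back bottom edge: p0 = y- corner (image left), p1 = y+ corner; scene camera; bias removed
    s=cam("scene"); q=back(s,np.array([p0,p1])/sc+org,zr)
    A,B=w2r(q[0])-[.0045,-.003],w2r(q[1])-[.0045,-.003]
    d=B-A; psi=np.arctan2(-d[0],d[1]); m=(A+B)/2; c=m-.047*np.array([np.cos(psi),np.sin(psi)])
    print("corners",A,B,"len",np.hypot(*d).round(3),"psi",psi.round(3),"centre",c)
E
python3 - <<'E'
from h import *
foot([230,540],[420,425],[250,150],5)
E
```

```text
corners [-0.0206 -0.0489] [-0.039   0.0783] len 0.129 psi 0.143 centre [-0.0763  0.008 ]
```

```bash
python3 -m handwheel '-2.4 -.3 .62 0 7; -4.8 -.3 1.2 .05 7; -5.1 -.3 1.3 .2 7; -5.1 -.3 1.3 .36 7; -5.1 -.3 1.3 .5 7; -5.1 -.1 1.3 .5 7;-5.1 -.1 1.3 .5 7'
python3 - <<'E'
from h import *
o=bot.get_obs();print(w2r(o["position"]),o["position"][2], o["force"])
M=R.from_rotvec(o["orientation"]).as_matrix();print("phi",np.arctan2(M[:2,0]@EY,M[:2,0]@EX))
im=imaging.grab_frame("scene");crop(im,250,150,410,280,5,"pics/ab_scene.png")
E
```

```text
time: 24.32
position: [0.5824, -0.185, 0.0056]
orientation: [-1.231, -1.172, 1.173]
force: [0.2, 0.8, 0.8]
gripper_width: 0.0698
[-0.1999 -0.014 ] 0.0055505139848714136 [0.1597 0.7936 0.7644]
phi -0.24691056941553438
```

View pics/ab_scene.png

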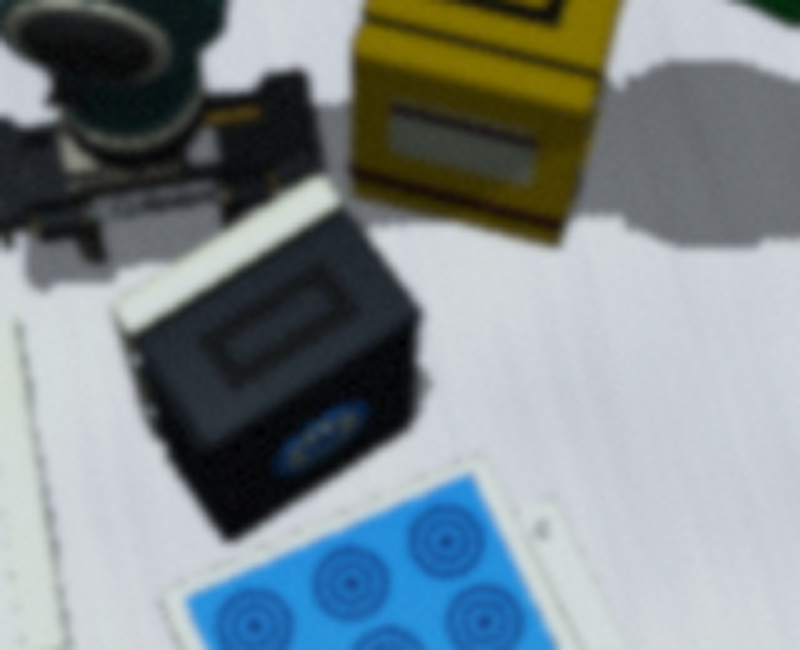

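```bash
python3 -m handwheel '.58 0 .15 0 7; 1.16 0 .3 0 7; 1.7 0.05 .43 0 7; 2.2 .05 .56 0 7; 2.7 .05 .68 0 7; 3.2 .05 .81 0 7; 3.7 .05 .93 0 7; 3.7 .05 .93 0 7'
python3 - <<'E'
from h import *
o=bot.get_obs();print(w2r(o["position"]),o["position"][2], o["force"])
im=imaging.grab_frame("scene");crop(im,250,150,410,280,5,"pics/ac_scene.png")
E
```

```text
time: 25.38
position: [0.5756, -0.147, 0.0056]
orientation: [-1.233, -1.172, 1.172]
force: [0.0, -3.2, -1.6]
gripper_width: 0.0701
[-0.1613 -0.0148] 0.005554260960308088 [ 0.0498 -3.2161 -1.6209]
```

View pics/ac_scene.png

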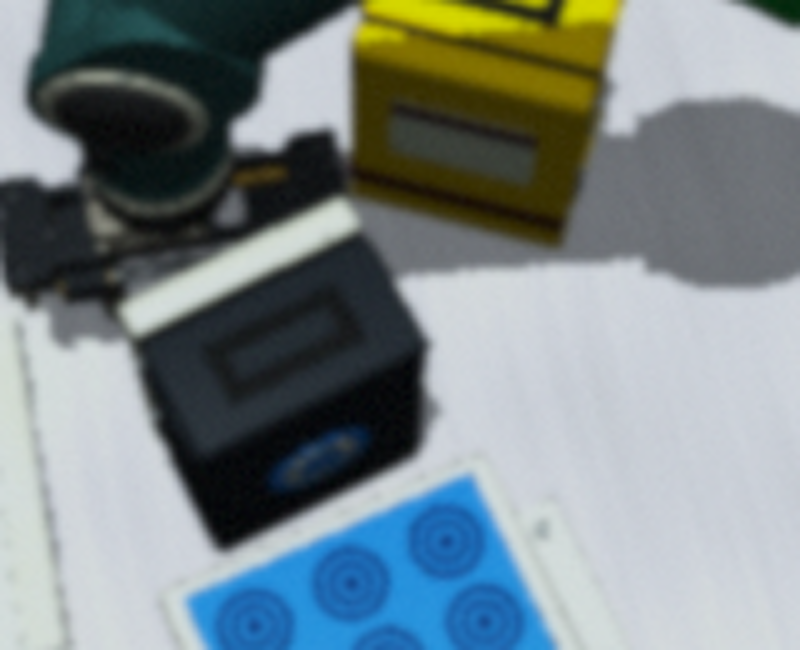

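```bash
python3 - <<'E'
from h import *
foot([222,548],[421,453],[250,150],5)
E
python3 -m handwheel '.5 0 .12 0 7; 1 0 .25 0 7; 1.5 0 .37 0 7; 2 0 .5 0 7;2 0 .5 0 7'
python3 - <<'E'
from h import *
o=bot.get_obs();print(w2r(o["position"]),o["position"][2], o["force"])
im=imaging.grab_frame("scene");crop(im,250,150,410,280,5,"pics/ad_scene.png")
E
```

```text
corners [-0.0182 -0.0549] [-0.0234  0.0718] len 0.127 psi 0.041 centre [-0.0677  0.0065]
time: 26.05
position: [0.5726, -0.1275, 0.0062]
orientation: [-1.235, -1.173, 1.171]
force: [0.4, -3.5, 0.5]
gripper_width: 0.0696
[-0.1416 -0.0156] 0.006150463282415575 [ 0.4206 -3.4979  0.5199]
```

View pics/ad_scene.png

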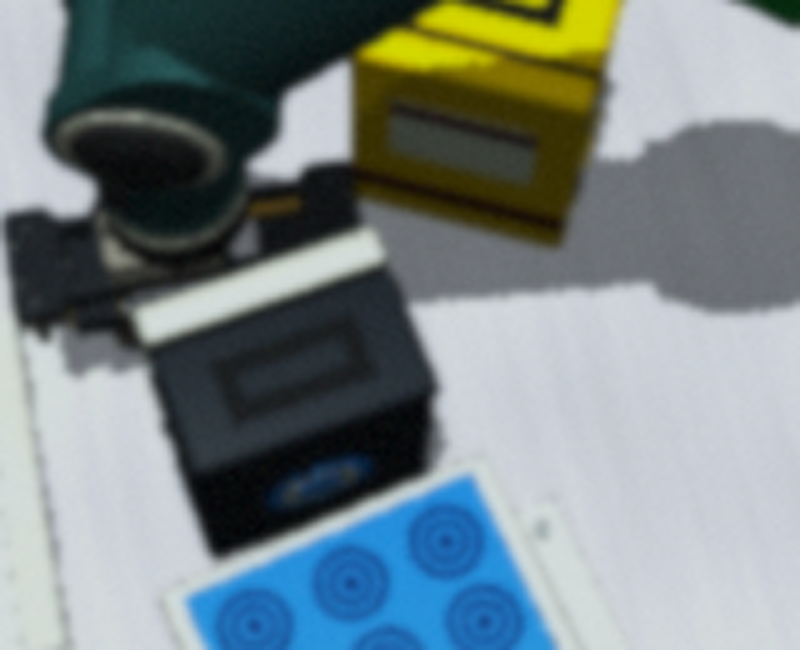

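```bash
python3 - <<'E'
from h import *
foot([215,555],[428,475],[250,150],5)
E
python3 -m handwheel '.5 0 .12 0 7; 1 0 .25 0 7; 1 0 .25 0 7'
python3 - <<'E'
from h import *
o=bot.get_obs();print(w2r(o["position"]),o["position"][2], o["force"])
im=imaging.grab_frame("scene");crop(im,250,150,410,280,5,"pics/ae_scene.png")
E
```

```text
corners [-0.016  -0.0601] [-0.0097  0.07  ] len 0.13 psi -0.049 centre [-0.0598  0.0072]
time: 26.48
position: [0.5721, -0.1202, 0.0072]
orientation: [-1.24, -1.173, 1.171]
force: [3.1, -9.6, 5.1]
gripper_width: 0.0697
[-0.1343 -0.0166] 0.007224288567979773 [ 3.1221 -9.5787  5.0842]
```

View pics/ae_scene.png

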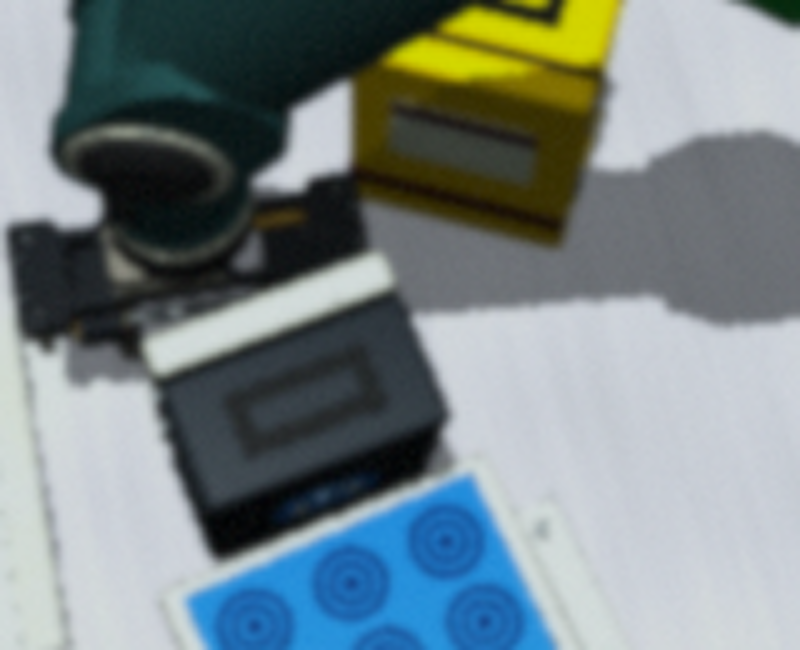

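```bash
python3 -m handwheel '-1.2 -.1 -.3 0 7; -2.6 -.1 -.65 0 7; -4.9 -.1 -1.2 -.05 7; -4.9 -.1 -1.2 -.2 7; -4.9 -.1 -1.2 -.36 7; -4.9 -.1 -1.2 -.5 7; -4.9 0.1 -1.2 -.5 7; -4.9 .1 -1.2 -.5 7'
python3 - <<'E'
from h import *
o=bot.get_obs();print(w2r(o["position"]),o["position"][2], o["force"])
M=R.from_rotvec(o["orientation"]).as_matrix();print("phi",np.arctan2(M[:2,0]@EY,M[:2,0]@EX))
im=imaging.grab_frame("scene");crop(im,250,150,410,280,5,"pics/af_scene.png")
E
```

```text
time: 27.52
position: [0.5787, -0.1668, 0.0041]
orientation: [-0.963, -1.529, 1.529]
force: [0.4, 1.0, 0.8]
gripper_width: 0.0699
[-0.1813 -0.0139] 0.004059330291375365 [0.3758 0.9754 0.7722]
phi 0.24846094579746908
```

View pics/af_scene.png

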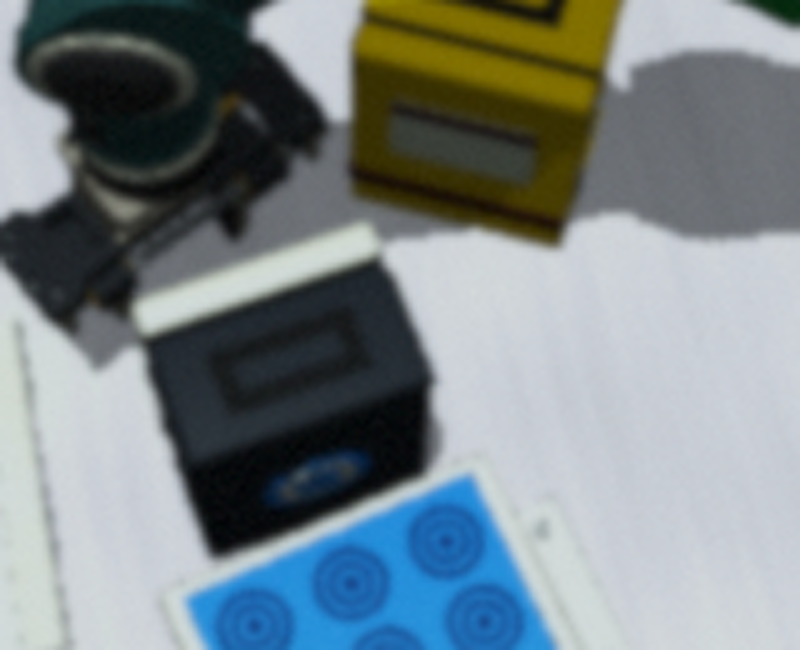

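```bash
python3 -m handwheel '.6 0 -.15 0 7; 1.2 0 -.3 0 7; 1.8 0 -.45 0 7; 2.4 0 -.6 0 7; 2.9 0 -.73 0 7; 3.4 0 -.86 0 7; 3.4 0 -.86 0 7'
python3 - <<'E'
from h import *
o=bot.get_obs();print(w2r(o["position"]),o["position"][2], o["force"])
im=imaging.grab_frame("scene");crop(im,250,150,410,280,5,"pics/ag_scene.png")
E
```

```text
time: 28.45
position: [0.572, -0.1319, 0.0046]
orientation: [-0.962, -1.532, 1.532]
force: [-0.3, 0.7, -0.8]
gripper_width: 0.0701
[-0.1459 -0.0142] 0.0045596215007303945 [-0.2938  0.6851 -0.8178]
```

View pics/ag_scene.png

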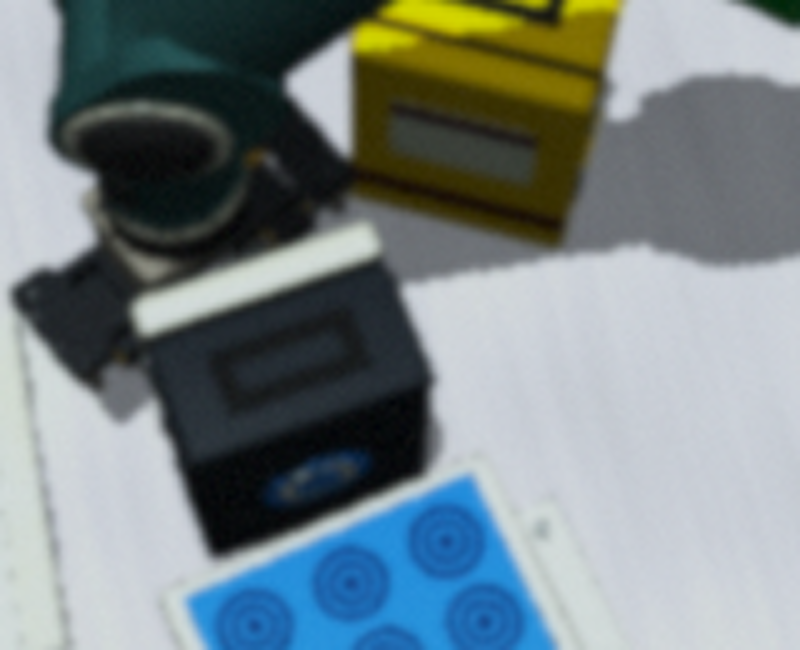

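```bash
python3 -m handwheel '.5 0 -.12 0 7; 1 0 -.25 0 7; 1.5 0 -.38 0 7; 1.5 0 -.38 0 7'
python3 - <<'E'
from h import *
o=bot.get_obs();print(w2r(o["position"]),o["position"][2], o["force"])
im=imaging.grab_frame("scene");crop(im,250,150,410,280,5,"pics/ah_scene.png")
E
```

```text
time: 29.0
position: [0.5737, -0.1197, 0.0067]
orientation: [-0.975, -1.534, 1.529]
force: [8.5, -5.5, 3.4]
gripper_width: 0.0699
[-0.1341 -0.0182] 0.006680523495837597 [ 8.5103 -5.5137  3.4052]
```

View pics/ah_scene.png

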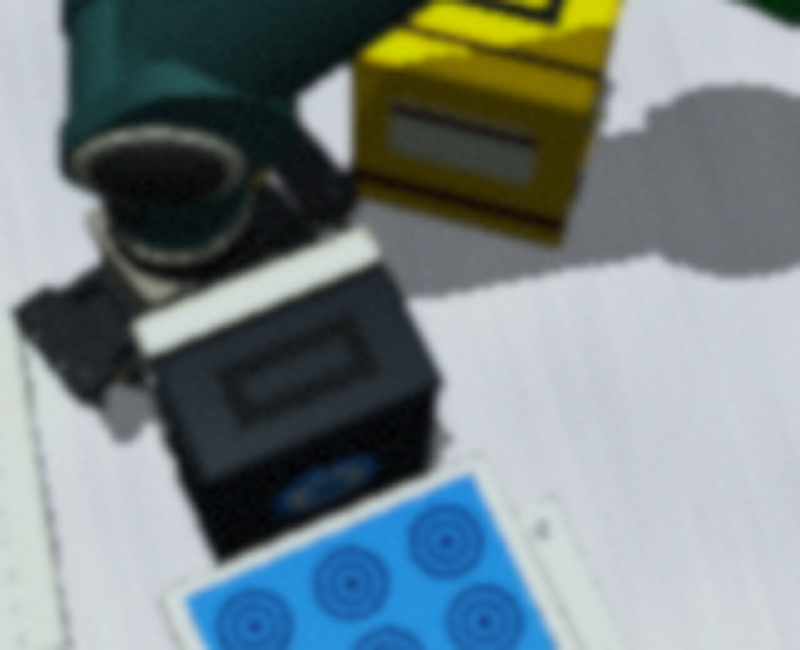

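```bash
python3 -m handwheel '.4 0.1 -.2 0 7; .8 .1 -.4 0 7; .8 .1 -.4 0 7'
python3 - <<'E'
from h import *
o=bot.get_obs();print(w2r(o["position"]),o["position"][2], o["force"])
im=imaging.grab_frame("scene");crop(im,250,150,410,280,5,"pics/ai_scene.png")
E
```

```text
time: 29.42
position: [0.5749, -0.1174, 0.0076]
orientation: [-0.986, -1.528, 1.528]
force: [4.2, -17.7, 12.9]
gripper_width: 0.0699
[-0.1322 -0.0199] 0.007572811210238853 [  4.1797 -17.6599  12.9356]
```

View pics/ai_scene.png

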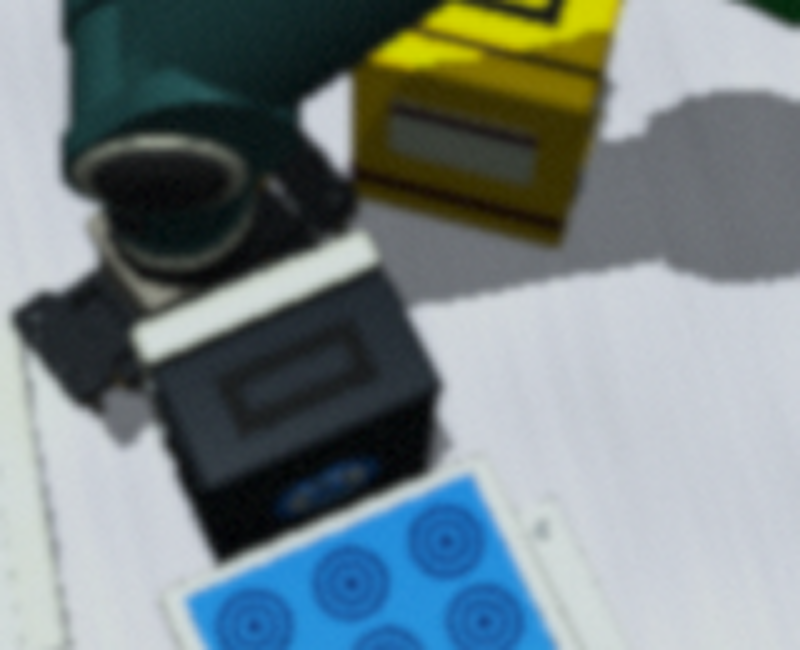

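```bash
python3 -m handwheel '-.6 -.1 .15 0 7; -1.4 -.2 .3 0 7; -1.6 -.2 .3 .1 7; -1.6 0 .3 .12 7; -1.6 0 .3 .12 7'
python3 - <<'E'
from h import *
o=bot.get_obs();print(w2r(o["position"]),o["position"][2], o["force"])
M=R.from_rotvec(o["orientation"]).as_matrix();print("phi",np.arctan2(M[:2,0]@EY,M[:2,0]@EX))
im=imaging.grab_frame("scene");crop(im,250,150,410,280,5,"pics/aj_scene.png")
im=imaging.grab_frame("top");crop(im,230,130,420,270,4,"pics/aj_top.png")
E
```

```text
time: 30.1
position: [0.5727, -0.1234, 0.003]
orientation: [-1.033, -1.448, 1.449]
force: [-0.2, 0.2, -0.3]
gripper_width: 0.0702
[-0.1376 -0.0166] 0.003012345796129974 [-0.1936  0.1654 -0.2648]
phi 0.13337930182897828
```

View pics/aj_scene.png

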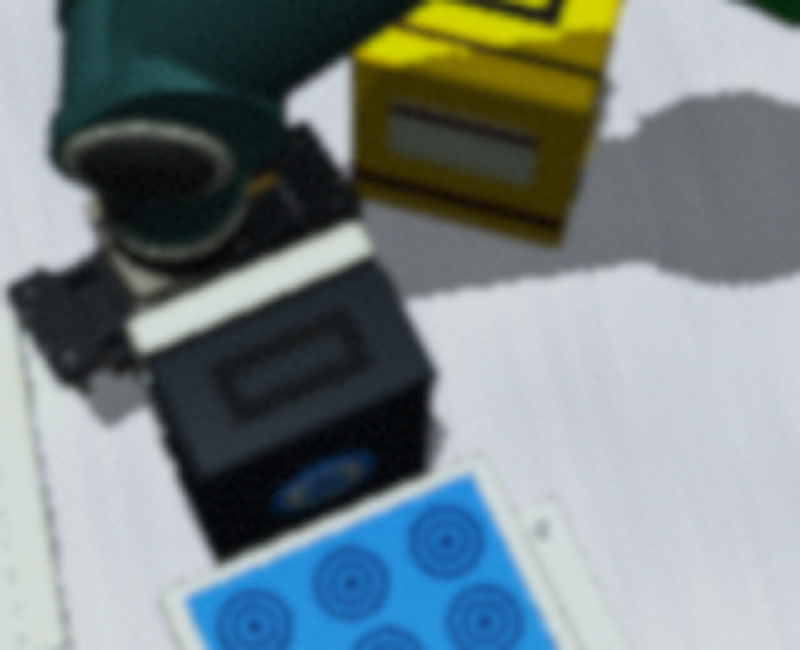

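View pics/aj_top.png

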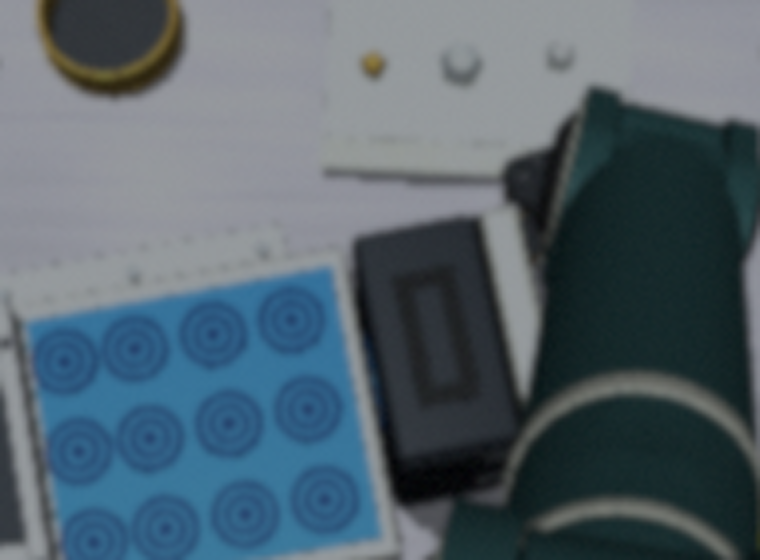

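Run:
```python
from h import *
t=cam("top");T=lambda l:np.array(l)/4+[230,130]
q=back(t,T([[357,241],[401,467]]),.19);r=back(t,T([[345,253],[398,548]]),.03);k=back(t,T([[398,502]]),0)
for n,x in(("case top back",q),("reader edge",r),("bottom corner y+",k)): print(n,[w2r(p).round(4).tolist() for p in x])
foot([219,560],[428,475],[250,150],5)
```

```text
case top back [[-0.003, -0.0563], [-0.0039, 0.0719]]
reader edge [[-0.001, -0.0929], [0.0001, 0.0975]]
bottom corner y+ [[-0.0063, 0.0654]]
corners [-0.0124 -0.0592] [-0.0097  0.07  ] len 0.129 psi -0.021 centre [-0.058   0.0064]
```

Run:
```python
from h import *
im=imaging.grab_frame("scene");a=cv2.resize(im[225:290,270:360,::-1],None,fx=8,fy=8,interpolation=cv2.INTER_LANCZOS4)
cv2.imwrite("pics/ak.png",cv2.convertScaleAbs(a,alpha=1.3,beta=10))
im=imaging.grab_frame("top");a=cv2.resize(im[175:275,300:370,::-1],None,fx=8,fy=6,interpolation=cv2.INTER_LANCZOS4)
cv2.imwrite("pics/ak_top.png",cv2.convertScaleAbs(a,alpha=1.6,beta=10))
s=cam("scene")
# projected reader front edge & flush case lower visible
```

```text
(no output)
```

View pics/ak.png

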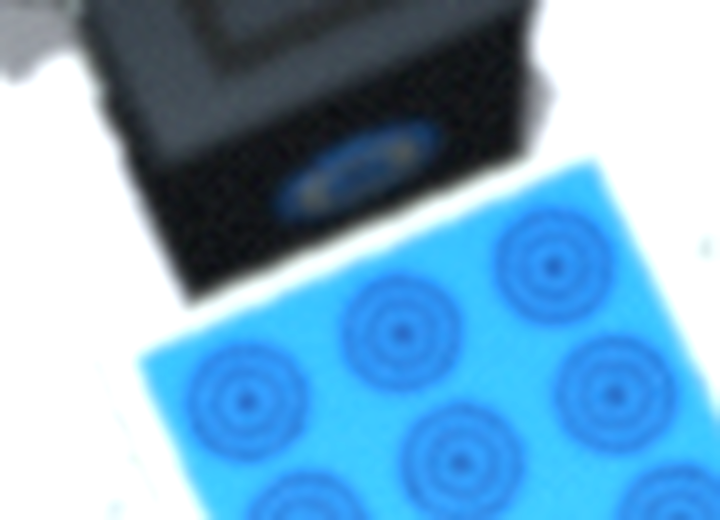

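View pics/ak_top.png

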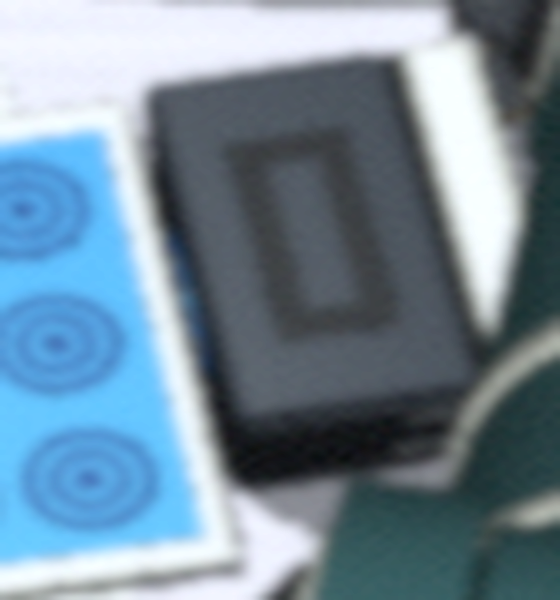

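Run:
```python
from h import *
shift([*r2w(-.155,.006),.155],EY)
```

```text
from [ 0.5733 -0.1238  0.0034] shift cm [ -1.36 -15.15   2.51] turn 0.13220785845083047
```

```bash
python3 -m handwheel '-1.4 0 0 0 8; -1.4 -5 0 0 8; -1.4 -10 0 .05 8; -1.4 -15.1 1 .13 8; -1.4 -15.1 2.5 .13 8; -1.4 -15.1 2.5 .13 8'
python3 - <<'E'
from h import *
o=bot.get_obs();print(w2r(o["position"]),o["position"][2], o["force"])
M=R.from_rotvec(o["orientation"]).as_matrix();print("phi",np.arctan2(M[:2,0]@EY,M[:2,0]@EX))
im=imaging.grab_frame("scene");crop(im,250,150,410,280,5,"pics/al_scene.png")
E
```

```text
time: 31.05
position: [0.5529, -0.1466, 0.1543]
orientation: [-1.109, -1.352, 1.353]
force: [-0.0, 0.3, 0.5]
gripper_width: 0.0803
[-0.1565  0.0074] 0.15428629578035297 [-0.0042  0.3291  0.5024]
phi -0.00013362866838021562
```

View pics/al_scene.png

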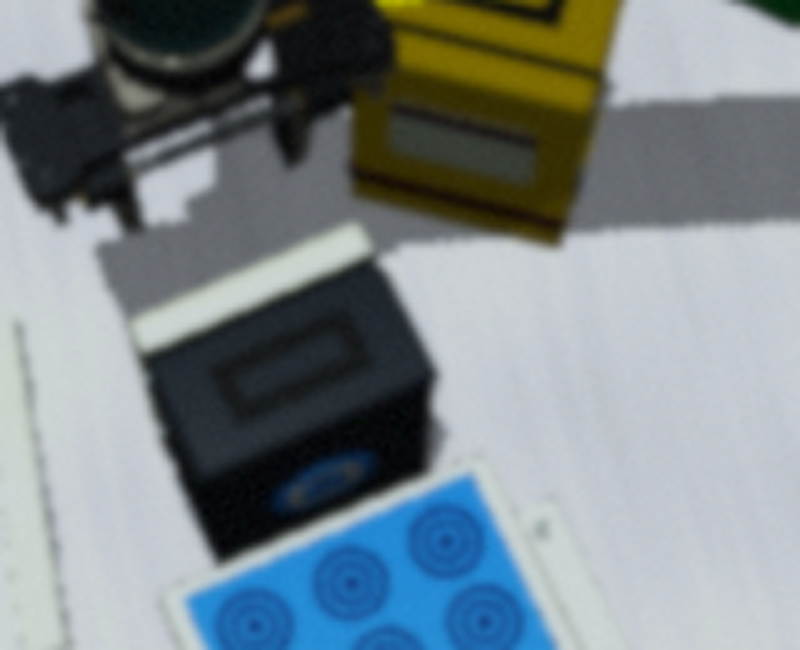

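```bash
python3 -m handwheel '1.5 0 0 0 8; 3 0 0 0 8; 4.2 0 0 0 8; 5.2 0 0 0 8; 6.2 0 0 0 8; 7.2 0 0 0 8; 8.2 0 0 0 8; 9.2 0 0 0 8; 10.2 0 0 0 8'
python3 - <<'E'
from h import *
o=bot.get_obs();print(w2r(o["position"]),o["position"][2], o["force"])
im=imaging.grab_frame("scene");crop(im,250,150,410,280,5,"pics/am_scene.png")
E
```

```text
time: 32.22
position: [0.5362, -0.0475, 0.1567]
orientation: [-1.116, -1.355, 1.353]
force: [0.6, -3.9, 9.1]
gripper_width: 0.0803
[-0.056   0.0043] 0.15673793215901619 [ 0.6382 -3.8928  9.1066]
```

View pics/am_scene.png

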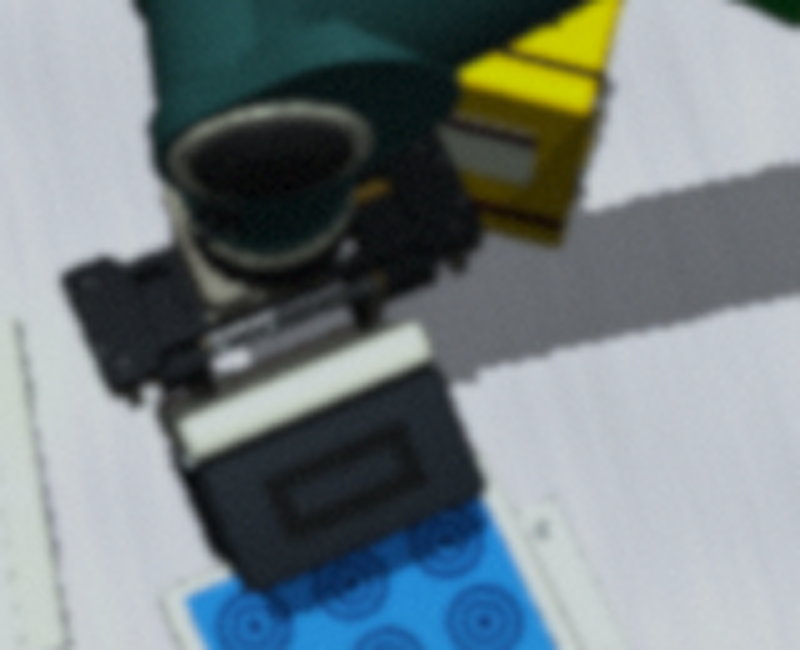

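```bash
python3 -m handwheel '1 -.2 0 0 8; 2 -.4 0 0 8; 3 -.5 0 0 8; 4 -.5 0 0 8; 5 -.5 0 0 8; 6 -.5 0 0 8'
python3 - <<'E'
from h import *
o=bot.get_obs();print(w2r(o["position"]),o["position"][2], o["force"])
im=imaging.grab_frame("scene");crop(im,250,170,410,300,5,"pics/an_scene.png")
E
```

```text
time: 33.02
position: [0.5212, 0.0149, 0.159]
orientation: [-1.106, -1.353, 1.354]
force: [-0.4, -0.0, -0.4]
gripper_width: 0.0801
[0.0081 0.0069] 0.15895973787478013 [-0.4351 -0.0482 -0.408 ]
```

View pics/an_scene.png

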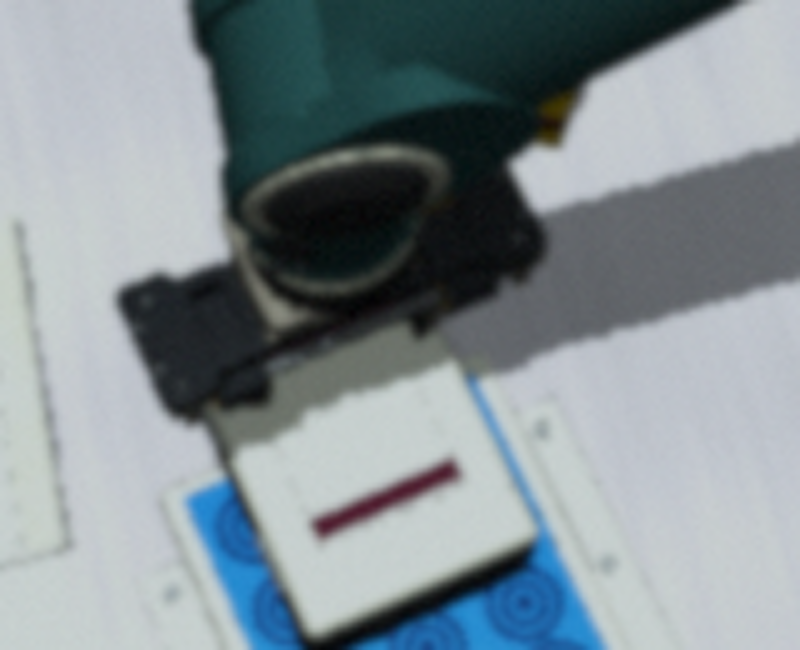

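```bash
python3 -m handwheel '-3 0 0 0 8; -6 0 0 0 8; -9 0 0 0 8; -11.5 0 0 0 8; -11.5 5 0 0 8; -11.5 9.4 0 0 8; -11.5 9.4 0 0 8'
python3 - <<'E'
from h import *
o=bot.get_obs();print(w2r(o["position"]),o["position"][2], o["force"])
im=imaging.grab_frame("scene");crop(im,250,190,410,330,5,"pics/ao_scene.png")
im=imaging.grab_frame("top");crop(im,210,160,380,300,4.5,"pics/ao_top.png")
E
```

```text
time: 33.95
position: [0.5417, -0.0984, 0.0625]
orientation: [-1.101, -1.349, 1.356]
force: [-1.1, 0.1, -0.1]
gripper_width: 0.0801
[-0.107   0.0089] 0.062475096914259995 [-1.1223  0.0537 -0.0713]
```

View pics/ao_scene.png

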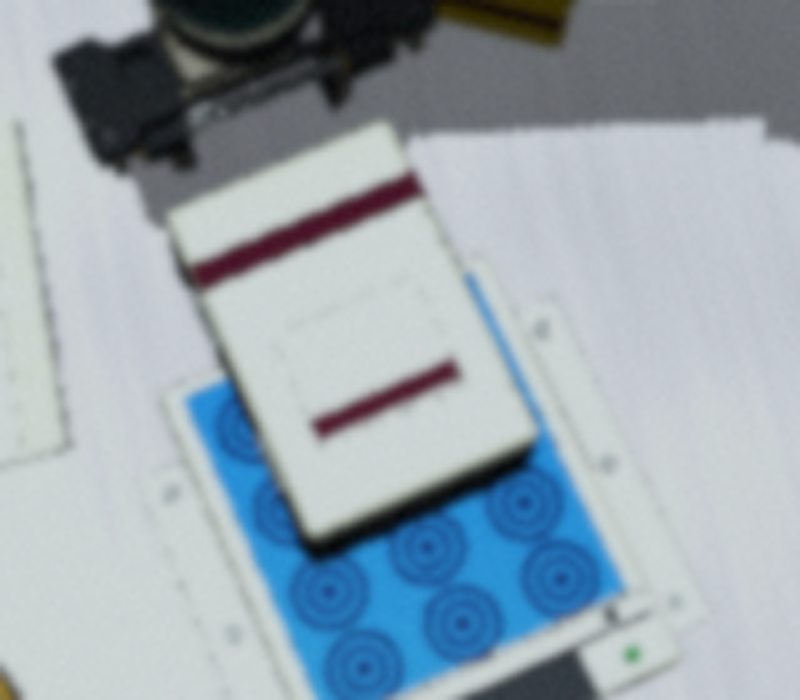

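View pics/ao_top.png

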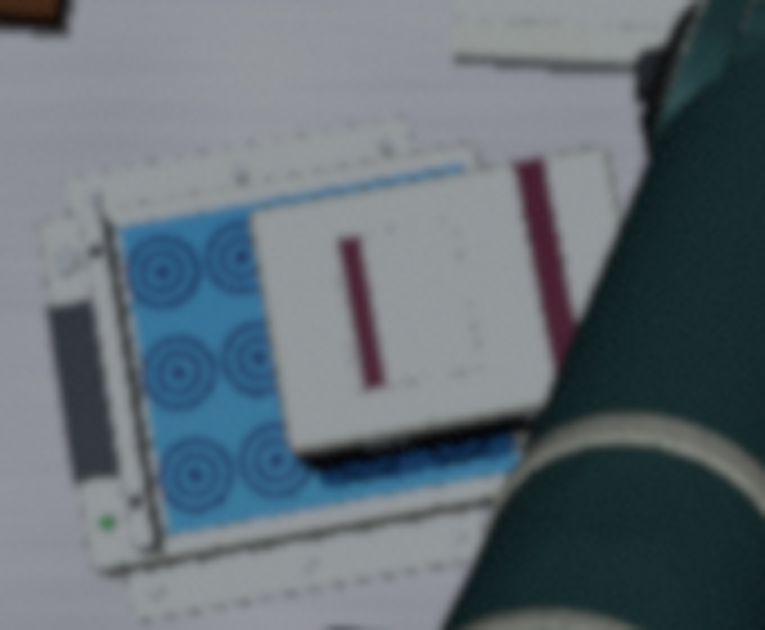

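Run:
```python
from h import *
s=cam("scene");t=cam("top")
S=lambda l:np.array(l)/5+[250,190]; T=lambda l:np.array(l)/4.5+[210,160]
f=lambda q:[w2r(p).round(4).tolist() for p in q]
print("scene lid",f(back(s,S([[165,212],[387,122],[537,438],[310,538]]),.124)))
print("scene pad front",f(back(s,S([[187,398],[470,274]]),.03)),"pad stop end",f(back(s,S([[625,590],[322,697]]),.03)))
print("top lid",f(back(t,T([[605,150],[250,212],[291,452]]),.124)))
print("top pad",f(back(t,T([[465,166],[122,228],[162,534]]),.03)))
```

```text
scene lid [[-0.0601, -0.0625], [-0.0583, 0.0639], [0.1281, 0.063], [0.1279, -0.0624]]
scene pad front [[0.0127, -0.0882], [0.0117, 0.0842]] pad stop end [[0.2064, 0.0855], [0.1919, -0.0859]]
top lid [[-0.0624, -0.0561], [0.1244, -0.0567], [0.124, 0.0705]]
top pad [[0.008, -0.0849], [0.2032, -0.0843], [0.2075, 0.0892]]
```

```bash
python3 -m handwheel '1.2 0 -.4 0 8; 2.4 0 -.4 0 8; 3.2 0 -.4 0 8; 4 0 -.4 0 8; 4.8 0 -.4 0 8; 5.6 0 -.4 0 8; 6.4 0 -.4 0 8; 7.2 0 -.4 0 8; 8 0 -.4 0 8; 8.8 0 -.4 0 8; 9.5 0 -.4 0 8; 9.5 0 -.4 0 8'
python3 - <<'E'
from h import *
o=bot.get_obs();print(w2r(o["position"]),o["position"][2], o["force"])
im=imaging.grab_frame("scene");crop(im,250,210,410,340,5,"pics/ap_scene.png")
im=imaging.grab_frame("top");crop(im,210,160,380,300,4.5,"pics/ap_top.png")
E
```

```text
time: 35.55
position: [0.5308, -0.0063, 0.0662]
orientation: [-1.111, -1.354, 1.354]
force: [0.5, -3.7, 3.5]
gripper_width: 0.0802
[-0.0145  0.0016] 0.06617940243941606 [ 0.4739 -3.6641  3.4995]
```

View pics/ap_scene.png

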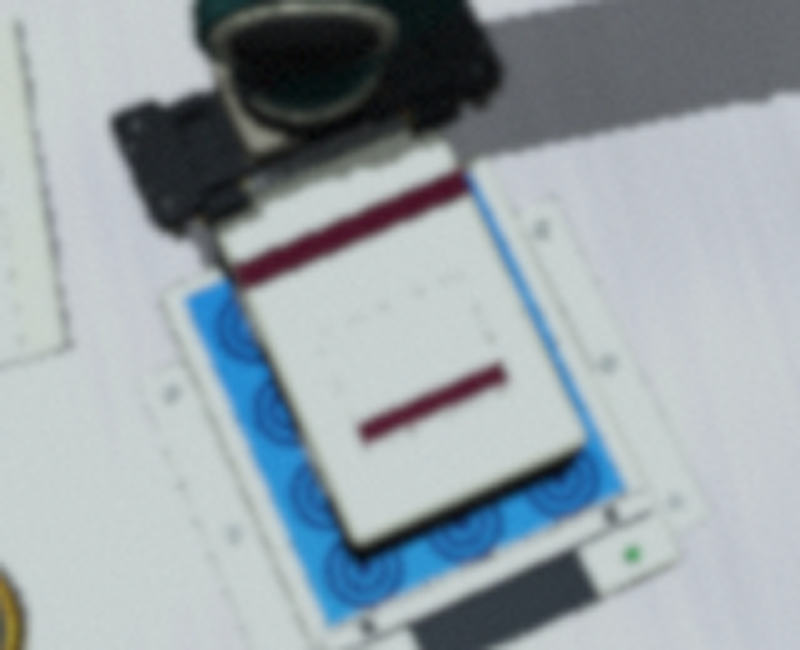

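View pics/ap_top.png

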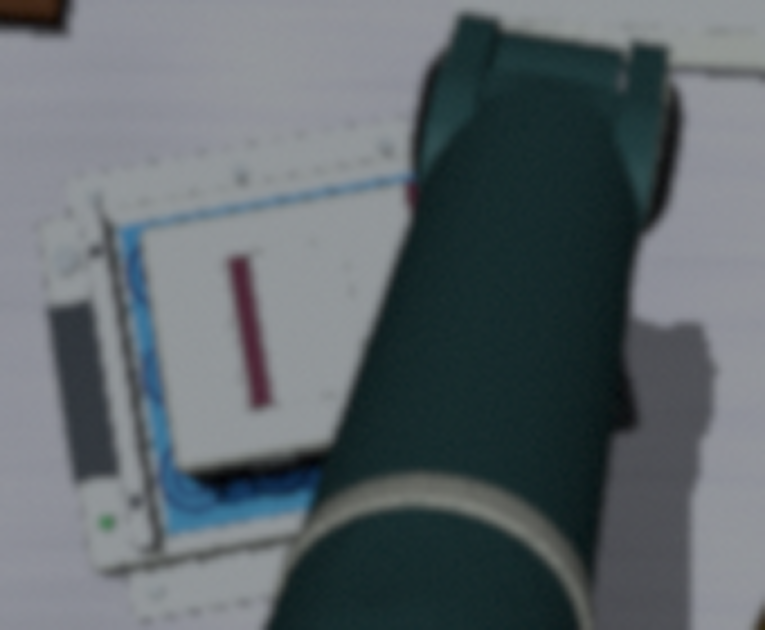

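```bash
python3 - <<'E'
from h import *
s=cam("scene");t=cam("top")
S=lambda l:np.array(l)/5+[250,210]; T=lambda l:np.array(l)/4.5+[210,160]
f=lambda q:[w2r(p).round(4).tolist() for p in q]
print("scene lid end",f(back(s,S([[585,440],[355,545]]),.124)))
print("top lid end",f(back(t,T([[140,232],[183,472]]),.124)))
E
python3 -m handwheel '.5 0 0 0 8; 1 0 0 0 8; 1.3 0 0 0 8; 1.3 0 0 0 8'; python3 -m handwheel '.2 0 0 0 8; .4 0 0 0 8; .4 0 0 0 8'
```

```text
scene lid end [[0.1849, 0.0626], [0.1856, -0.0635]]
top lid end [[0.1821, -0.0564], [0.1796, 0.0708]]
time: 36.15
position: [0.5285, 0.0059, 0.0662]
orientation: [-1.112, -1.354, 1.353]
force: [-0.5, -5.7, 4.4]
gripper_width: 0.0801
time: 36.52
position: [0.5277, 0.0094, 0.0661]
orientation: [-1.112, -1.353, 1.353]
force: [0.8, -7.4, 4.9]
gripper_width: 0.0799
```

```bash
python3 -m handwheel '.2 0 0 0 8; .4 0 0 0 8;.6 0 0 0 8; .6 0 0 0 8'
python3 - <<'E'
from h import *
o=bot.get_obs();print(w2r(o["position"]),o["position"][2], o["force"])
im=imaging.grab_frame("scene");crop(im,300,250,400,340,8,"pics/aq_scene.png")
im=imaging.grab_frame("top");crop(im,210,190,280,300,5.4,"pics/aq_top.png")
E
```

```text
time: 37.02
position: [0.5265, 0.0153, 0.0661]
orientation: [-1.112, -1.353, 1.353]
force: [0.8, -6.6, 3.7]
gripper_width: 0.0803
[0.0075 0.0016] 0.06611308648496296 [ 0.8371 -6.6006  3.747 ]
```

View pics/aq_scene.png

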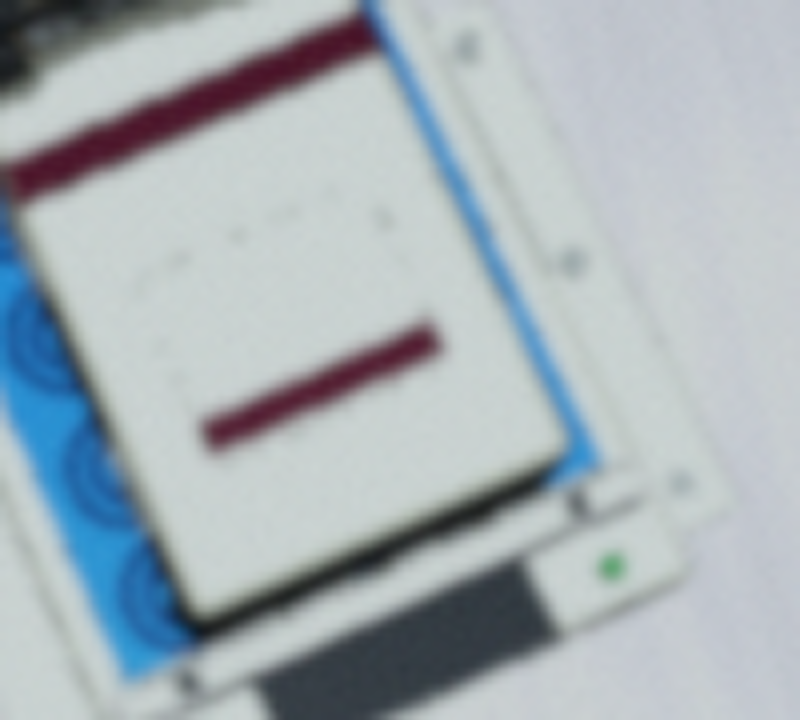

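View pics/aq_top.png

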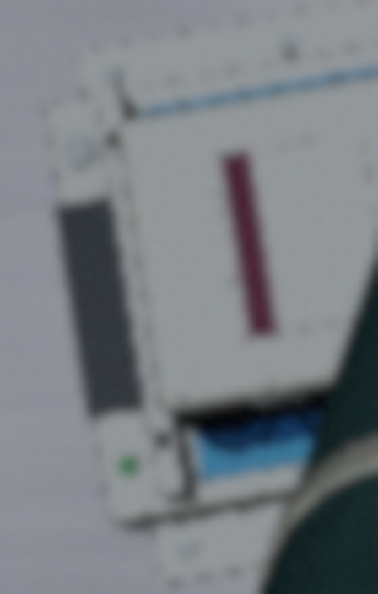

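```bash
python3 -m handwheel '.15 0 0 0 8; .3 0 0 0 8; .3 0 0 0 8'; python3 -m handwheel '.1 0 0 0 8; .2 0 0 0 8; .2 0 0 0 8'
```

```text
time: 37.5
position: [0.526, 0.0181, 0.0661]
orientation: [-1.112, -1.353, 1.353]
force: [0.7, -6.9, 4.5]
gripper_width: 0.0801
time: 37.88
position: [0.5258, 0.0189, 0.0662]
orientation: [-1.114, -1.353, 1.354]
force: [2.7, -10.2, 3.2]
gripper_width: 0.0799
```

```bash
python3 -m handwheel '.1 0 0 0 8; .15 0 0 0 8; .15 0 0 0 8'
```

```text
time: 38.25
position: [0.5261, 0.0189, 0.0662]
orientation: [-1.116, -1.353, 1.355]
force: [3.7, -13.0, 2.4]
gripper_width: 0.0797
```

```bash
python3 -m handwheel '-.5 0 0 0 8; -2 0 0 0 8; -5 0 0 0 8; -8 0 0 0 8; -8 -4 0 0 8; -8 -9 0 0 8; -9 -14 0 0 8;-12 -14 0 0 8; -16 -14 0 0 8; -16 -14 0 0 8;-16 -14 0 0 8'
python3 - <<'E'
from h import *
o=bot.get_obs();print(w2r(o["position"]),o["position"][2], o["force"])
im=imaging.grab_frame("scene");crop(im,250,210,410,340,5,"pics/ar_scene.png")
im=imaging.grab_frame("top");crop(im,210,160,380,300,4.5,"pics/ar_top.png")
E
```

```text
time: 39.62
position: [0.5555, -0.1326, 0.205]
orientation: [-1.107, -1.354, 1.354]
force: [0.1, 1.0, 0.3]
gripper_width: 0.0799
[-0.1432  0.0021] 0.20503301621228115 [0.1373 0.983  0.266 ]
```

View pics/ar_scene.png

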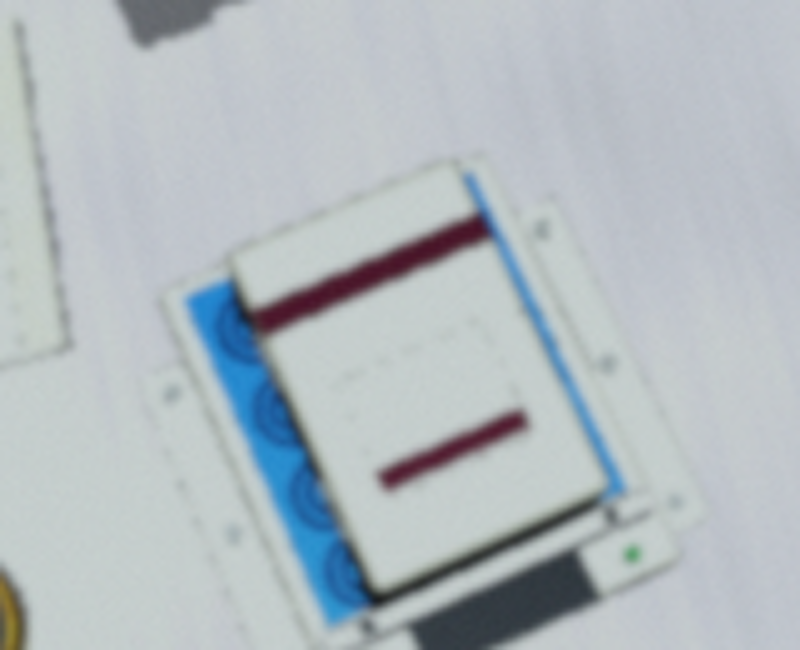

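View pics/ar_top.png

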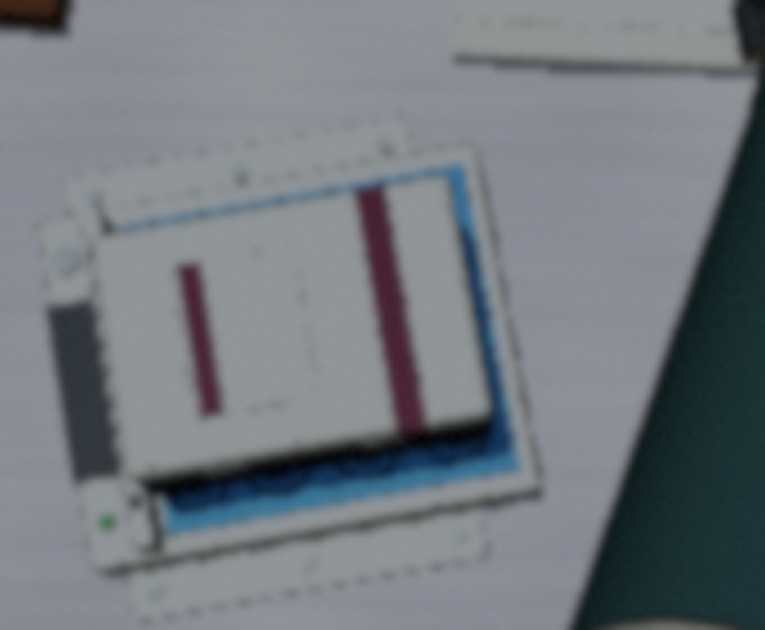

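Run:
```python
from h import *
s=cam("scene");t=cam("top")
S=lambda l:np.array(l)/5+[250,210]; T=lambda l:np.array(l)/4.5+[210,160]
f=lambda q:[w2r(p).round(4).tolist() for p in q]
print("scene lid",f(back(s,S([[230,252],[455,157],[607,494],[377,597]]),.124)))
print("top lid",f(back(t,T([[446,176],[99,236],[122,476],[490,415]]),.124)))
# stop face from reader geometry in each camera: stop front top edge
print("stop top-face corners scene",f(back(s,S([[620,490],[355,618]]),.056)))
```

```text
scene lid [[0.0232, -0.0611], [0.0241, 0.0654], [0.2136, 0.0608], [0.2131, -0.064]]
top lid [[0.0213, -0.0573], [0.2033, -0.0582], [0.2104, 0.0673], [0.0211, 0.0699]]
stop top-face corners scene [[0.2078, 0.0788], [0.2115, -0.0754]]
```

Run:
```python
from rig import bot
print(bot.get_obs()["force"], bot.close_job())
```

```text
the job is handed in; nothing more can be done
[-0.29362126  0.25684856 -0.4206605 ] None
```

The case is lying lid up on the reader pad with its end against the back stop, and I handed the job in at about 40 s of the 61 s allowed.

**How it went**
- **Upright slide:** Straight pushes on the upright case made it tip instead of slide, because the gripper's body sits too low to clear it. I walked it over with low pushes on alternate sides until its foot butted square against the reader edge.
- **Butting check:** The scene picture showed no bench between the foot and the edge, with the case parallel to the pad. The top camera suggested a 2–4 mm gap. Both are inside the 5 mm tolerance, but neither confirms a zero gap.
- **Tipping:** It went over cleanly and landed flat on the pad.
- **Final push:** At the back stop the wrist force rose from about 7 N to 13 N and the case stopped moving. That puts roughly 6 N on the stop, against the 25 N limit. I then drew the arm clear.

**Last checks**
- **Distance to the stop:** The cameras put the case's end at 207–209 mm from the front edge, against about 210 mm for the stop face. They differ by a few millimetres, within calibration, so the force reading is the better evidence of contact.
- **Centring and angle:** The case is about 2–6 mm off the centre line and about 0.015 rad off straight.
- **Other objects:** I saw no contact with anything else on the bench, though I did not re-measure those positions. The gripper passed close to the yellow look-alike case without visibly moving it.

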